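# Load the caster planter, park it in its brick bay and brake it

## Robot

A 6-joint arm with a two-finger parallel gripper is mounted at the origin on the work surface. World frame = base frame: x ahead of the robot, y to its left, z up, the work surface at z = 0. Lengths are in m, angles in rad, forces in N, time in s.
With the tool pointing down it reaches from about 0.3 to 0.85 m from the base axis. Payload 5.4 kg.
Tool frame: the origin (TCP) lies at the very end of the fingers, on their centre line; the grasp point (between the pads) lies 19 mm behind it; z points along the fingers, x is the direction in which the jaws open and shut, and the axes are right-handed (so a half turn about z gives the same grasp; the last joint's range is limited). The gripper opens to 85 mm and grips with 20 to 120 N. Pads are 22 mm wide; open, the fingers measure 114 mm over their backs; the gripper's body (76 mm by 85 mm) begins 54 mm behind the grasp point. The pads swing forward as they close: fully open they stand 13 mm farther back than shut.
Start: joints at [1.032, 0.158, 1.597, -0, 1.386, -0.21], TCP at [0.186, 0.544, 0.231] pointing down, gripper open.
Joint ranges: [-2.91, 2.91], [-0.94, 2.29], [0.18, 2.7], [-1.29, 4.43], [0.17, 2.64], [-3, 3]. Speed limits (rad/s): [2.57, 2.57, 3.14, 3.14, 3.14, 3.14].

## Interface

Orientations are given as a rotation vector (axis times angle).
In Python, from workcell import robot gives the robot as it stands.
- The arm moves only by the tool apply_moves, never from a script. Its argument "commands" is text: rows parted by semicolons, each of 6 numbers parted by spaces: the shift along the tool's x, y, z in cm, then the turn, a rotation vector about the tool's x, y, z in degrees. A call has 1 to 20 rows; each row is the pose to reach, as a shift and turn from the pose measured when the call began, along the tool's axes at that moment; what a row does not reach only later rows make up. A row lasts 1/12 s, in which the tool goes at most 41.7 mm and 7.16 degrees, less where a joint would pass 70% of its speed; a pose out of reach is approached as far as the arm can. A call with a gripper value outside its range is refused whole. "gripper" is the finger opening in cm, from 0 to 8.54, set as the call begins (left out, the last holds). The fingers move at their own pace and stop on an object; "newtons" is the grip in N (left out, the last holds). Time passes only in rows, so rows that repeat a pose let the fingers close. It gives the time, the measured TCP pose, the force and the opening at its end, in the units of the state.
- robot.get_obs(): the state, without advancing time (a new reading comes with each control period).
- robot.grab_frame(name): name is "side" or "top"; returns a dict with "img" (480x640x3 uint8, red, green, blue), "fov_y" (degrees; the focal length in pixels is half the picture's height over the tangent of half this angle, whatever the lens; pixels are square), "cx", "cy" (the principal point, pixels), "k1" (the pictures are not rectified: a ray, as slopes to the right and down, at radius r is drawn at 1 + k1 r^2 times it, then the intrinsics apply), "position" and "attitude" of the camera in the world. Camera axes: x right, y down, z forward; pixel columns grow to the right and rows downward; lengths in m; the calibration is good to about 2 mm. A picture is of the moment at which its call begins. There is no depth.
- robot.sign_off(): hands the job in, once; it reports no verdict.
Trained networks look in a picture, given as the dict that the camera call returned (one of the last four; its "shot" number tells which), for a name from the list of things; names that differ only in an ending like _2 or _b are one class to them, and where a whole thing is asked for, a point or a joint stands for the part that bears it (a point fixed in the world has none). Each returns a list of dicts, best first, with "p" (0 to 1); they miss things now and then, are a little off and sometimes report something else, mostly with a low value. They report only what shows in the picture. A call takes as long as a camera call.
- robot.outline_of(picture, query): "mask" (480x640 bool, what is visible of it) and "at" ([column, row] in pixels, amid what is visible of it).
The state is a dict: "t": time; "q": joint angles; "qd": joint speeds; "effort": joint torques, N m; "ee_pos": TCP position; "eef_rot": TCP orientation; "wrist_force": force on the tool from outside, world axes, zero at the start; "moment": the same for the moment, N m; "finger_gap": finger opening in m.
Only numpy, scipy, OpenCV 4.12 (cv2) and the standard library are available. Lean on these libraries where they do the work, as an engineer would, in place of code of your own. Each camera call takes 0.05 s, during which the arm holds its last target.

## Task

Clear the steel scoop out of the brick bay and lay it flat, open side up, in the wooden tool tray. Stand every potted cactus upright on the floor inside the white planter while its brake is still on. Then turn the orange brake knob anticlockwise until it clicks over to off, roll the planter into the bay, knob pointing straight out, until its round base is right up to the back bricks and between the side ones, and turn the knob clockwise until it clicks back to on. Leave the watering can and the plant clip where they are, and never tip the planter.

Things in the scene. Friction and masses are not known exactly. Their poses are not given: they have to be found in the camera images.
- planter: white planter fixed on a grey caster base, about 2.7 kg; brake off it rolls and turns freely any way (2 to 3 N), brake on a central foot jacks it up 1 mm and it will not roll. Origin on the deck under the centre, z up. Base plate 230 mm across, z 44 to 58 mm; a 56 mm wide tongue on its -x side reaches 193 mm from the centre and carries the knob, axis at x -165 mm, y 0
- planter_in (a point): centre of the planter's inner floor, 68 mm above the planter's origin. Inside 184 mm across: room for four pots with centres about 52 mm from here
- planter_rim (a point): centre of the planter's open top, 140 mm above the planter's origin. Outer diameter 200 mm, wall 8 mm thick, 72 mm deep inside; the wall can be pinched from above (between pots) to roll the planter
- brake_grip (a point): centre of the knob's grip bar, on the knob's vertical axis, 87 mm above the planter's origin; x axis along the bar, z up. Orange bar 54 mm long, 14 mm wide, 30 mm tall (15 mm above and below this point) on a black 42 mm disc; take it from above across its 14 mm. The planter wall is 65 mm from the axis
- brake (a joint): knob angle: 0 = brake on, 1.5 = off, growing anticlockwise seen from above, with stops at both ends. The bar lies at (angle - 0.75) to the planter's x axis. A sprung detent resists with up to 0.25 N m, then snaps the knob on to the far end: to off from past 0.9, to on from below 0.6; let go earlier and it springs back
- bay: bay of red brick edging fixed on the deck, 60 mm high, open to its own -x. Origin on the deck, where the planter's centre stands when right at the back in the middle (base 3 mm off the back bricks, faces at x 118 mm). Side bricks: inner faces at y 130 and -130 mm, 50 mm thick, from x -30 mm back. Parked, the planter's x axis points along the bay's
- watering_can: black plastic watering can, body 156 mm across and 145 mm tall, handle to 205 mm, spout 190 mm long; leave it. Origin: centre of the underside
- scoop: stainless steel scoop, at first lying open side up in the bay, 0.16 kg, 213 mm long along its x. Origin on the deck where handle and blade meet; round handle 22 mm thick, axis 14 mm up, from x -112 to 0 mm (take it from above near x -30 mm, about the balance point); blade 60 mm wide, 28 mm tall, from x 0 to 100 mm
- tool_tray: open wooden tool tray fixed on the deck, outside 280 mm (its x) by 140 mm (its y), 42 mm tall, walls and floor 8 mm; the scoop goes in lengthwise, either way round. Origin: centre of the underside
- plant_clip: green spring clip plant support lying on the deck, 135 mm long along its x, 66 mm wide, 24 mm tall; leave it. Origin: under its spring, on the deck
- cactus1: cactus in a terracotta pot, upright on the deck at first. Pot 60 mm tall: straight rim band 58 mm across from 40 to 60 mm height (grip it there from above), tapering below to 52 mm at the foot; the rigid round cactus, 42 mm across, stands up between the fingers to 95 mm. 0.12 to 0.24 kg. Origin: centre of the underside, z up. May be absent (None)
- cactus2: cactus in a terracotta pot, upright on the deck at first. Pot 60 mm tall: straight rim band 58 mm across from 40 to 60 mm height (grip it there from above), tapering below to 52 mm at the foot; the rigid round cactus, 42 mm across, stands up between the fingers to 95 mm. 0.12 to 0.24 kg. Origin: centre of the underside, z up. May be absent (None)
- cactus3: cactus in a terracotta pot, upright on the deck at first. Pot 60 mm tall: straight rim band 58 mm across from 40 to 60 mm height (grip it there from above), tapering below to 52 mm at the foot; the rigid round cactus, 42 mm across, stands up between the fingers to 95 mm. 0.12 to 0.24 kg. Origin: centre of the underside, z up. May be absent (None)
- cactus4: cactus in a terracotta pot, upright on the deck at first. Pot 60 mm tall: straight rim band 58 mm across from 40 to 60 mm height (grip it there from above), tapering below to 52 mm at the foot; the rigid round cactus, 42 mm across, stands up between the fingers to 95 mm. 0.12 to 0.24 kg. Origin: centre of the underside, z up. May be absent (None)

How it is judged:
On the way, in this order (a step that is already met when the one before it is completed fails the run):
1. every cactus stands upright in the planter, with the brake still on (horizontal distance between each of cactus1, cactus2, cactus3, cactus4 and planter below 0.075 m and z of cactus1 in the frame of planter between 0.055 and 0.085 m and angle between each of cactus1, cactus2, cactus3, cactus4's own z axis and vertical below 0.25 rad and z of cactus2 in the frame of planter between 0.055 and 0.085 m and z of cactus3 in the frame of planter between 0.055 and 0.085 m and z of cactus4 in the frame of planter between 0.055 and 0.085 m and value of joint brake below 0.15 rad), for 0.3 s.
2. the brake knob has clicked over to off (value of joint brake above 1.35 rad), for 0.2 s.
3. the planter stands in the bay, right at the back, knob outwards (x of planter in the frame of bay between -0.02 and 0.02 m and y of planter in the frame of bay between -0.025 and 0.025 m and angle between the x axis of planter and the x axis of bay, either way round below 0.4 rad), for 0.2 s.
4. the brake knob has clicked back to on (all of step 3 and value of joint brake below 0.15 rad), for 0.3 s.
At the end, for the whole second after the job is handed in: scoop flat in the tray; every cactus in the planter (within 75 mm of its centre, on its floor, tilt under 0.25 rad); planter within 20 mm along and 25 mm across of its place at the back of the bay, x axes within 0.4 rad; knob on (below 0.15 rad); all at rest (all of step 4 and horizontal distance between each of cactus1, cactus2, cactus3, cactus4 and planter below 0.075 m and z of cactus1 in the frame of planter between 0.055 and 0.085 m and angle between each of cactus1, cactus2, cactus3, cactus4, scoop's own z axis and vertical below 0.25 rad and z of cactus2 in the frame of planter between 0.055 and 0.085 m and z of cactus3 in the frame of planter between 0.055 and 0.085 m and z of cactus4 in the frame of planter between 0.055 and 0.085 m and x of scoop in the frame of tool_tray between -0.06 and 0.06 m and y of scoop in the frame of tool_tray between -0.04 and 0.04 m and z of scoop in the frame of tool_tray below 0.022 m and linear speed of each of scoop, cactus1, cactus2, cactus3, cactus4 below 0.03 m/s and linear speed of planter below 0.02 m/s); the robot touches nothing.
It fails at once if the planter is tipped (angle between planter's own z axis and vertical above 0.15 rad).
It fails at once if the watering can or the plant clip is moved more than 30 mm (distance of any of watering_can, plant_clip from where it was at the start of the episode above 0.03 m).
Of cactus1, cactus2, cactus3, cactus4 only 2 to 4 are there at a start; the rules pass over those that are not, and their reading is None.
At some moment in a run one of cactus1, cactus2, cactus3, cactus4, scoop may be knocked a few centimetres aside while the robot is not near it.
It also fails if it takes over 210 s, if anything falls off the work surface, if the arm or the gripper's body presses on something with over 40 N, if the wrist force passes 120 N, or if a joint passes its speed limit or range.

## Working session

There is one attempt and no reset: what is moved stays moved. The work goes in short steps, Python scripts to look and compute and a tool call to move; the robot and the scene stay as the last step left them, time stands still between calls to the robot, and variables do not carry over. Pictures are saved under pics/ and viewed, and the job is handed in when it is done.

Besides the shell and the picture viewer there is one more tool, called after "Emit:" as name(argument=value, ...), one argument or row to a line, values as JSON. apply_moves: Moves the arm, as the interface text tells. Its arguments: {"type":"object","properties":{"commands":{"type":"string"},"gripper":{"type":"number"},"newtons":{"type":"number"}},"required":["commands"]}

```bash
mkdir -p pics; ls
python3 - <<'E'
from workcell import robot
import cv2
o=robot.get_obs()
for k,v in o.items(): print(k,v)
for n in("side","top"):
    f=robot.grab_frame(n)
    print({k:v for k,v in f.items() if k!="img"})
    cv2.imwrite(f"pics/{n}0.png",f["img"][:,:,::-1])
E
```

```text
pics
t 0.0
q [ 1.03191137e+00  1.59070594e-01  1.59823630e+00 -4.08708666e-05
  1.38621173e+00 -2.10098405e-01]
qd [1.51705943e-04 4.63556199e-04 8.96439273e-04 6.56879021e-04
 1.63100987e-04 7.82654037e-05]
effort [ 8.30429744e-04 -3.96019757e+01 -3.31425047e+01 -2.62146723e-04
  8.69989773e-03 -3.12243765e-05]
ee_pos [0.18537628 0.54365551 0.23030277]
eef_rot [ 2.5543755   1.82748412 -0.00274756]
wrist_force [ 0.73335143 -0.24482421  0.43943924]
moment [0.03596313 0.00800002 0.01388955]
finger_gap 0.08567840811320619
{'fov_y': 53.46914136393759, 'cx': 319.00969293931684, 'cy': 234.08025911280654, 'k1': -0.12003982512832191, 'position': array([ 0.44350129, -0.67128291,  1.02601475]), 'attitude': array([-2.42866819,  0.24018847, -0.08052434]), 'shot': 1}
{'fov_y': 44.42297656983967, 'cx': 313.80751283333916, 'cy': 243.8981507916553, 'k1': -0.13056573272644348, 'position': array([0.50530787, 0.07187314, 1.52533505]), 'attitude': array([-2.16237363,  2.21345254, -0.06821975]), 'shot': 2}
```

View pics/side0.png

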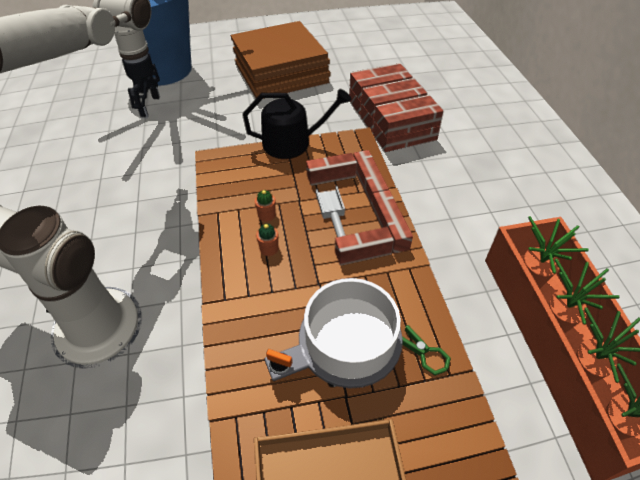

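View pics/top0.png

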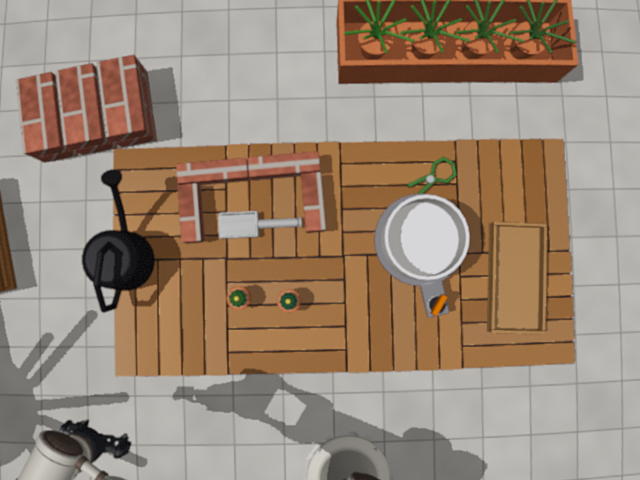

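```bash
cat > h.py <<'E'
import numpy as np, cv2
from scipy.spatial.transform import Rotation as R
from workcell import robot
def cam(f):
    fl=240/np.tan(np.radians(f["fov_y"])/2)
    K=np.array([[fl,0,f["cx"]],[0,fl,f["cy"]],[0,0,1.]])
    return K,np.array([f["k1"],0,0,0.]),R.from_rotvec(f["attitude"]),np.array(f["position"])
def px2w(f,px,z):
    K,d,r,p=cam(f)
    s=cv2.undistortPoints(np.array(px,float).reshape(-1,1,2),K,d).reshape(-1,2)
    D=r.apply(np.c_[s,np.ones(len(s))])
    return p+D*((z-p[2])/D[:,2])[:,None]
def w2px(f,P):
    K,d,r,p=cam(f)
    c=r.inv().apply(np.atleast_2d(P)-p)
    return cv2.projectPoints(c,np.zeros(3),np.zeros(3),K,d)[0].reshape(-1,2)
def grab(n,name=None,crop=None,sc=1):
    f=robot.grab_frame(n)
    if name:
        im=f["img"][:,:,::-1]
        if crop: im=im[crop[1]:crop[3],crop[0]:crop[2]]
        cv2.imwrite(f"pics/{name}.png",cv2.resize(im,None,fx=sc,fy=sc,interpolation=cv2.INTER_CUBIC))
    return f
def det(f,q,n=3):
    return [(round(d["p"],2),np.round(d["at"],1).tolist(),int(d["mask"].sum()),d["mask"]) for d in robot.outline_of(f,q)[:n]]
def state():
    o=robot.get_obs()
    print("t",round(o["t"],2),"pos",o["ee_pos"].round(4),"gap",round(o["finger_gap"],4),"F",np.round(o["wrist_force"],1),"M",np.round(o["moment"],2))
    r=R.from_rotvec(o["eef_rot"]).as_matrix(); print("toolx",r[:,0].round(3),"z",r[:,2].round(3),"yaw",round(np.degrees(np.arctan2(r[1,0],r[0,0])),1),"q",o["q"].round(2))
    return o
def plan(pos,yaw):
    """tool-frame shift (cm) and turn (deg rotvec) to a pointing-down pose, tool x at yaw deg"""
    o=robot.get_obs(); r0=R.from_rotvec(o["eef_rot"])
    y=np.radians(yaw)
    cands=[]
    for yy in (y,y+np.pi):
        m=np.array([[np.cos(yy),np.sin(yy),0],[np.sin(yy),-np.cos(yy),0],[0,0,-1.]])
        cands.append(np.degrees((r0.inv()*R.from_matrix(m)).as_rotvec()))
    s=r0.inv().apply(np.array(pos)-o["ee_pos"])*100
    print("->",np.round(pos,3),yaw,"shift",s.round(2),"turns",[c.round(1).tolist() for c in cands])
E
python3 - <<'E'
from h import *
fs=grab("side"); ft=grab("top")
masks={}
for q in ["cactus1","planter","brake_grip","bay","scoop","tool_tray","plant_clip","watering_can"]:
    for n,f in(("s",fs),("t",ft)):
        for d in det(f,q,5): print(q,n,d[:3], px2w(f,[d[1]],0.04)[0].round(3))
im=fs["img"][:,:,::-1]
cv2.imwrite("pics/c1.png",cv2.resize(im[130:280,170:420],None,fx=3,fy=3,interpolation=2))
im=ft["img"][:,:,::-1]
cv2.imwrite("pics/c2.png",cv2.resize(im[150:350,350:580],None,fx=3,fy=3,interpolation=2))
cv2.imwrite("pics/c3.png",cv2.resize(im[140:330,80:340],None,fx=3,fy=3,interpolation=2))
E
```

```text
cactus1 s (0.88, [265.2, 239.5], 554) [0.454 0.159 0.04 ]
cactus1 s (0.74, [265.8, 207.8], 536) [0.47  0.276 0.04 ]
cactus1 s (0.51, [342.8, 339.1], 10029) [ 0.592 -0.172  0.04 ]
cactus1 s (0.43, [421.9, 347.6], 725) [ 0.764 -0.23   0.04 ]
cactus1 t (0.89, [237.9, 296.4], 416) [0.472 0.268 0.04 ]
cactus1 t (0.89, [290.9, 300.4], 416) [0.459 0.134 0.04 ]
cactus1 t (0.17, [426.2, 242.8], 7568) [ 0.597 -0.213  0.04 ]
planter s (0.83, [344.7, 338.3], 10044) [ 0.597 -0.171  0.04 ]
planter t (0.81, [425.4, 244.8], 7580) [ 0.592 -0.21   0.04 ]
brake_grip s (0.6, [279.3, 357.1], 356) [ 0.443 -0.188  0.04 ]
brake_grip t (0.65, [423.5, 241.7], 7630) [ 0.6   -0.206  0.04 ]
brake_grip t (0.57, [436.1, 301.7], 269) [ 0.447 -0.233  0.04 ]
brake_grip t (0.19, [114.7, 257.6], 4720) [0.577 0.586 0.04 ]
bay s (0.95, [367.8, 210.5], 5085) [0.753 0.207 0.04 ]
bay t (0.95, [242.9, 179.5], 5895) [0.77  0.251 0.04 ]
scoop s (0.91, [335.0, 205.6], 799) [0.666 0.245 0.04 ]
scoop s (0.69, [347.1, 338.8], 10064) [ 0.602 -0.173  0.04 ]
scoop t (0.84, [249.0, 223.7], 1373) [0.656 0.237 0.04 ]
tool_tray s (0.93, [330.7, 452.1], 7447) [ 0.513 -0.414  0.04 ]
tool_tray t (0.76, [514.8, 279.2], 6429) [ 0.498 -0.439  0.04 ]
plant_clip s (0.81, [425.0, 348.6], 677) [ 0.77  -0.234  0.04 ]
plant_clip t (0.86, [429.5, 179.3], 444) [ 0.76  -0.227  0.04 ]
watering_can t (0.88, [118.0, 260.6], 4516) [0.569 0.577 0.04 ]
```

View pics/c1.png

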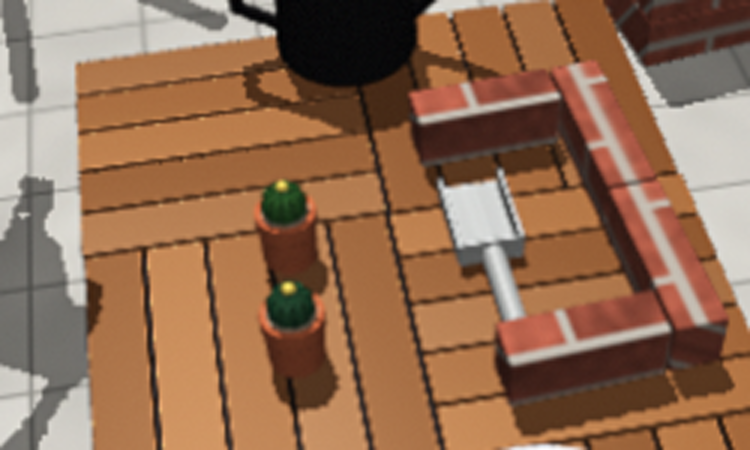

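View pics/c2.png

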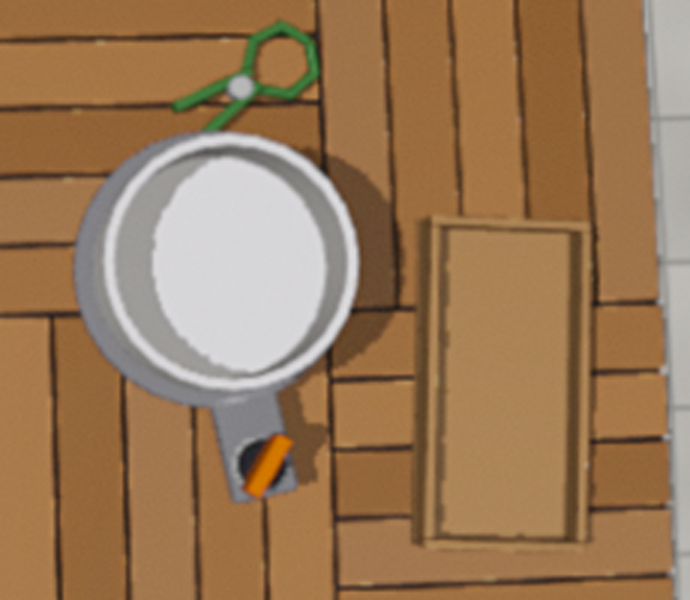

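View pics/c3.png

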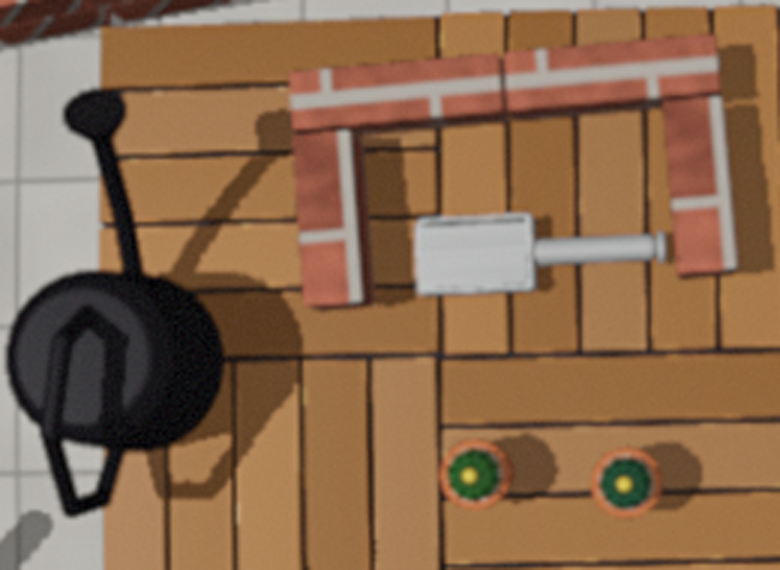

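```bash
cat > fit.py <<'E'
from h import *
from scipy.optimize import minimize
def box(x0,x1,y0,y1,z0,z1): return np.array([[x,y,z] for x in(x0,x1) for y in(y0,y1) for z in(z0,z1)])
def cyl(r,z0,z1,x=0,y=0,r2=None):
    a=np.linspace(0,2*np.pi,40,endpoint=False); r2=r if r2 is None else r2
    return np.r_[np.c_[x+r*np.cos(a),y+r*np.sin(a),0*a+z0],np.c_[x+r2*np.cos(a),y+r2*np.sin(a),0*a+z1]]
M={"bay":[box(.118,.168,-.18,.18,0,.06),box(-.03,.168,.13,.18,0,.06),box(-.03,.168,-.18,-.13,0,.06)],
"planter":[cyl(.115,.044,.058),cyl(.1,.058,.14),box(-.193,0,-.028,.028,.044,.058)],
"tool_tray":[box(-.14,.14,-.07,.07,0,.042)],
"scoop":[box(-.112,0,-.011,.011,.003,.025),box(0,.1,-.03,.03,0,.028)],
"cactus1":[cyl(.026,0,.04,r2=.029),cyl(.029,.04,.06),cyl(.021,.06,.085),cyl(.012,.085,.095)]}
def render(f,pieces,p,z0=0):
    m=np.zeros((480,640),np.uint8); r=R.from_euler("z",p[2]).as_matrix()
    for P in pieces:
        W=P@r.T+[p[0],p[1],z0]
        h=cv2.convexHull(w2px(f,W).astype(np.float32))
        cv2.fillPoly(m,[np.round(h*16).astype(np.int32)],255,shift=4,lineType=cv2.LINE_AA)
    return m/255.
def fit(name,views,p0,z0=0):
    def cost(p):
        c=0
        for f,mk in views:
            m=render(f,M[name],p,z0); a=mk.astype(float)
            c-=np.minimum(m,a).sum()/np.maximum(m,a).sum()
        return c
    p0=np.array(p0,float); S=np.vstack([p0,p0+[.02,0,0],p0+[0,.02,0],p0+[0,0,.2]])
    r=minimize(cost,p0,method="Nelder-Mead",options=dict(initial_simplex=S,xatol=2e-4,fatol=1e-5,maxiter=200))
    return r.x,-r.fun/len(views)
def best(f,q,near=None,z=.04):
    ds=robot.outline_of(f,q)
    if near is not None:
        ds=[d for d in ds if np.linalg.norm(px2w(f,[d["at"]],z)[0,:2]-near)<.06]
    return ds[0]["mask"] if ds else None
E
python3 - <<'E'
from fit import *
fs=grab("side"); ft=grab("top")
def go(n,p0,near=None,label=""):
    v={k:(f,best(f,n,near)) for k,f in(("s",fs),("t",ft))}
    for ks in ("s","t","st"):
        vv=[v[k] for k in ks if v[k][1] is not None]
        if vv:
            x,s=fit(n,vv,p0); print(n,label,ks,x[:2].round(4),np.degrees(x[2]).round(1),round(s,3))
go("bay",[.68,.23,.08]); go("planter",[.6,-.2,-.2]); go("tool_tray",[.5,-.43,0]); go("scoop",[.65,.2,1.57])
go("cactus1",[.47,.27,0],[.472,.268]); go("cactus1",[.46,.14,0],[.459,.134])
E
```

```text
bay  s [0.6599 0.25  ] 3.9 0.942
bay  t [0.6558 0.23  ] 3.1 0.926
bay  st [0.6586 0.2314] 3.6 0.853
planter  s [ 0.6081 -0.1772] 11.4 0.964
planter  t [ 0.6057 -0.1955] 11.3 0.972
planter  st [ 0.6056 -0.1925] 10.7 0.899
tool_tray  s [ 0.5043 -0.4369] -3.9 0.977
tool_tray  t [ 0.5017 -0.451 ] -3.3 0.98
tool_tray  st [ 0.5026 -0.4488] -2.6 0.927
scoop  s [0.661  0.2356] 90.4 0.722
scoop  t [0.6586 0.2179] 91.3 0.885
scoop  st [0.6593 0.22  ] 90.7 0.779
cactus1  s [0.4697 0.2871] -2.3 0.879
cactus1  t [0.4696 0.2664] 11.0 0.857
cactus1  st [0.47   0.2695] 3.4 0.779
cactus1  s [0.4617 0.1578] 9.9 0.888
cactus1  t [0.4604 0.142 ] 9.3 0.934
cactus1  st [0.4605 0.1441] 0.0 0.827
```

Run:
```python
from h import *
o=robot.get_obs(); r=R.from_rotvec(o["eef_rot"]).as_matrix(); p=o["ee_pos"]
ims=[]
for n in("side","top"):
    f=grab(n); im=f["img"][:,:,::-1].copy()
    c=w2px(f,[p])[0]; print(n,c)
    x0,y0=int(max(0,min(c[0]-60,520))),int(max(0,min(c[1]-60,360)))
    s=5; big=cv2.resize(im[y0:y0+120,x0:x0+120],None,fx=4,fy=4,interpolation=2)
    for P,col in((p,(0,0,255)),(p+r[:,0]*.0425,(0,255,0)),(p-r[:,0]*.0425,(0,255,0))):
        q=(w2px(f,[P])[0]-[x0,y0]+.5)*4
        cv2.drawMarker(big,tuple(int(v) for v in q),col,cv2.MARKER_CROSS,16,1)
    ims.append(big)
cv2.imwrite("pics/tcp.png",np.hstack([i[:400,:400] for i in ims]) if 0 else np.hstack([cv2.resize(i,(400,400)) for i in ims]))
```

```text
side [151.77920891 111.00432981]
top [107.02140197 428.77410309]
```

View pics/tcp.png

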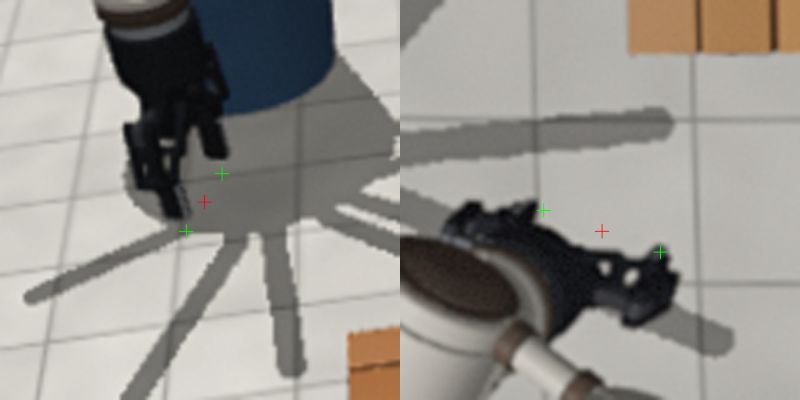

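Run:
```python
from h import *
state(); plan([.54,.2,.15],0)
```

```text
t 1.8 pos [0.1857 0.5442 0.2313] gap 0.0852 F [-0.   0.4  0.4] M [-0.02  0.01 -0.01]
toolx [ 0.323  0.946 -0.   ] z [ 0. -0. -1.] yaw 71.2 q [ 1.03  0.16  1.6  -0.    1.39 -0.21]
-> [0.54 0.2  0.15] 0 shift [-21.13  44.65   8.13] turns [[0.0, 0.0, 71.2], [-0.0, 0.0, -108.8]]
```

Emit:
apply_moves(
  commands="-21.1 44.6 8.1 0 0 71.2;-21.1 44.6 8.1 0 0 71.2;-21.1 44.6 8.1 0 0 71.2;-21.1 44.6 8.1 0 0 71.2;-21.1 44.6 8.1 0 0 71.2;-21.1 44.6 8.1 0 0 71.2;-21.1 44.6 8.1 0 0 71.2;-21.1 44.6 8.1 0 0 71.2;-21.1 44.6 8.1 0 0 71.2;-21.1 44.6 8.1 0 0 71.2;-21.1 44.6 8.1 0 0 71.2;-21.1 44.6 8.1 0 0 71.2;-21.1 44.6 8.1 0 0 71.2;-21.1 44.6 8.1 0 0 71.2;-21.1 44.6 8.1 0 0 71.2;-21.1 44.6 8.1 0 0 71.2;-21.1 44.6 8.1 0 0 71.2",
  gripper=0,
)

```text
t: 3.22
ee_pos: [0.5389, 0.2017, 0.1506]
eef_rot: [-3.141, -0.002, -0.0]
wrist_force: [-0.7, 0.3, -0.4]
finger_gap: -0.0002
```

```bash
cat > tcp.py <<'E'
from h import *
import sys
o=state(); p=o["ee_pos"]
ims=[]
for n in("side","top"):
    f=grab(n); im=f["img"][:,:,::-1].copy()
    c=w2px(f,[p])[0]; print(n,c)
    x0,y0=int(max(0,min(c[0]-40,560))),int(max(0,min(c[1]-40,400)))
    big=cv2.resize(im[y0:y0+80,x0:x0+80],(400,400),interpolation=2)
    q=(c-[x0,y0]+.5)*5
    cv2.drawMarker(big,tuple(int(v) for v in q),(0,255,255),cv2.MARKER_CROSS,16,1)
    ims.append(big)
cv2.imwrite("pics/%s.png"%sys.argv[1],np.hstack(ims))
E
python3 tcp.py tcp2
```

```text
t 3.22 pos [0.5389 0.2017 0.1506] gap -0.0002 F [-0.7  0.3 -0.4] M [0.02 0.02 0.02]
toolx [1.    0.001 0.   ] z [ 0.  0. -1.] yaw 0.1 q [0.15 0.23 1.68 0.   1.23 0.15]
side [291.66009018 194.89411709]
top [259.47884773 268.42754201]
```

View pics/tcp2.png

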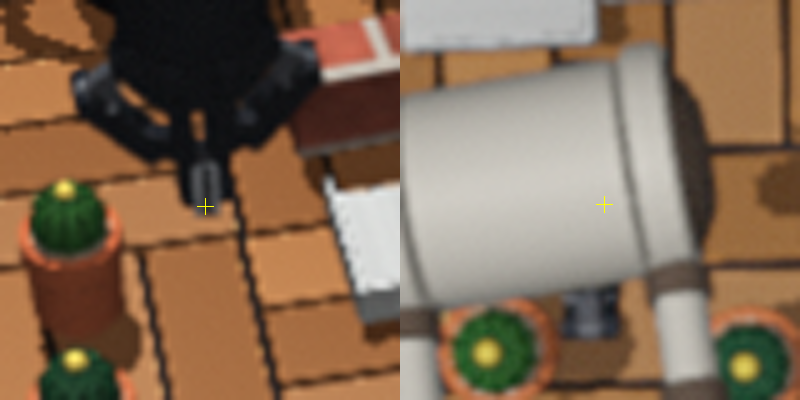

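Emit:
apply_moves(
  commands="-14 -22 5 0 0 0;-14 -22 5 0 0 0;-14 -22 5 0 0 0;-14 -22 5 0 0 0;-14 -22 5 0 0 0;-14 -22 5 0 0 0;-14 -22 5 0 0 0;-14 -22 5 0 0 0;-14 -22 5 0 0 0",
)

```text
t: 4.07
ee_pos: [0.3978, 0.4221, 0.1006]
eef_rot: [3.141, 0.007, 0.001]
wrist_force: [0.3, 0.6, -0.3]
finger_gap: -0.0002
```

```bash
python3 tcp.py tcp3
```

```text
t 4.07 pos [0.3978 0.4221 0.1006] gap -0.0002 F [ 0.3  0.6 -0.3] M [ 0.   -0.05 -0.  ]
toolx [1.    0.004 0.   ] z [ 0. -0. -1.] yaw 0.2 q [ 0.61  0.3   1.7  -0.    1.14  0.6 ]
side [233.56480589 161.88754453]
top [172.37450496 328.78240441]
```

View pics/tcp3.png

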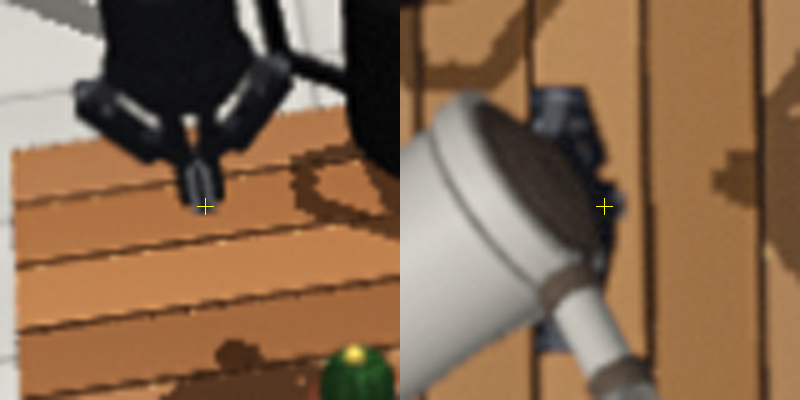

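```bash
cat >> fit.py <<'E'
def fitz(name,views,p0):
    def cost(p):
        c=0
        for f,mk in views:
            m=render(f,M[name],p[:3],p[3]); a=mk.astype(float)
            c-=np.minimum(m,a).sum()/np.maximum(m,a).sum()
        return c
    p0=np.array(list(p0)+[.02],float); S=np.vstack([p0]+[p0+d for d in np.diag([.02,.02,.2,.02])])
    r=minimize(cost,p0,method="Nelder-Mead",options=dict(initial_simplex=S,xatol=2e-4,fatol=1e-5,maxiter=400))
    return r.x,-r.fun/len(views)
E
python3 - <<'E'
from fit import *
fs=grab("side"); ft=grab("top")
def go(n,p0,near=None):
    vv=[(f,best(f,n,near)) for f in(fs,ft)]
    if any(v[1] is None for v in vv): print(n,"missing");vv=[v for v in vv if v[1] is not None]
    x,s=fitz(n,vv,p0); print(n,x[:2].round(4),np.degrees(x[2]).round(1),"z",x[3].round(4),round(s,3))
go("bay",[.68,.23,.08]); go("planter",[.6,-.2,.2]); go("tool_tray",[.5,-.43,0]); go("scoop",[.65,.2,1.57])
go("cactus1",[.47,.27,0],[.472,.268]); go("cactus1",[.46,.14,0],[.459,.134])
E
```

```text
bay [0.652  0.2267] 3.2 z 0.0218 0.913
planter [ 0.6029 -0.19  ] 11.4 z 0.0218 0.959
tool_tray [ 0.5024 -0.4445] -3.6 z 0.0163 0.964
scoop [0.6567 0.2167] 91.1 z 0.0231 0.765
cactus1 [0.4698 0.2634] 6.5 z 0.0211 0.821
cactus1 [0.4614 0.1409] 10.2 z 0.0179 0.867
```

Emit:
apply_moves(
  commands="0 0 3 0 0 0;0 0 6 0 0 0;0 0 7 0 0 0;0 0 7.2 0 0 0;0 0 7.4 0 0 0;0 0 7.4 0 0 0",
)

```text
t: 5.37
ee_pos: [0.3997, 0.422, 0.0278]
eef_rot: [-3.14, -0.002, -0.003]
wrist_force: [0.7, -0.4, -0.0]
finger_gap: 0.0
```

Emit:
apply_moves(
  commands="0 0 0.1 0 0 0;0 0 0.2 0 0 0;0 0 0.3 0 0 0;0 0 0.4 0 0 0;0 0 0.4 0 0 0",
)

```text
t: 5.78
ee_pos: [0.4, 0.4221, 0.0241]
eef_rot: [-3.14, -0.002, -0.004]
wrist_force: [0.1, -0.4, -0.3]
finger_gap: -0.0001
```

Emit:
apply_moves(
  commands="0 0 0.1 0 0 0;0 0 0.2 0 0 0;0 0 0.3 0 0 0;0 0 0.3 0 0 0",
)

```text
t: 6.12
ee_pos: [0.4001, 0.4222, 0.024]
eef_rot: [-3.141, -0.003, -0.003]
wrist_force: [-8.6, -7.8, 23.1]
finger_gap: 0.0001
```

Emit:
apply_moves(
  commands="0 0 0.1 0 0 0;0 0 0.2 0 0 0;0 0 0.3 0 0 0;0 0 0.3 0 0 0",
)

```text
t: 6.45
ee_pos: [0.4008, 0.4227, 0.024]
eef_rot: [-3.141, -0.003, -0.004]
wrist_force: [-6.6, -5.2, 22.6]
finger_gap: 0.0
```

Emit:
apply_moves(
  commands="0 0 -4 0 0 0;0 0 -8 0 0 0;0 0 -12 0 0 0;0 0 -15 0 0 0;0 0 -15 0 0 0",
  gripper=5,
)

```text
t: 6.87
ee_pos: [0.4042, 0.4254, 0.1822]
eef_rot: [-3.133, -0.004, -0.022]
wrist_force: [1.4, 0.3, 1.0]
finger_gap: 0.0502
```

```bash
cat > look.py <<'E'
from fit import *
Z=.024
def go(n,fs,ft,p0,near=None):
    vv=[(f,best(f,n,near)) for f in(fs,ft)]
    out=None
    for k,v in zip(("s","t","st"),([vv[0]],[vv[1]],vv)):
        v=[u for u in v if u[1] is not None]
        if not v: continue
        x,s=fit(n,v,p0,Z); print(n,k,x[:2].round(4),np.degrees(x[2]).round(1),round(s,3)); out=x
    return out
E
python3 - <<'E'
from look import *
fs=grab("side"); ft=grab("top")
go("bay",fs,ft,[.65,.23,.06]); go("planter",fs,ft,[.6,-.19,.2]); go("tool_tray",fs,ft,[.5,-.44,-.06]); x=go("scoop",fs,ft,[.655,.21,1.57])
go("cactus1",fs,ft,[.47,.27,0],[.472,.268]); go("cactus1",fs,ft,[.46,.14,0],[.459,.134])
plan([.656,.19,.15],0)
E
```

```text
bay s [0.651  0.2282] 2.4 0.905
bay t [0.6524 0.2259] 4.0 0.907
bay st [0.6516 0.2257] 4.0 0.903
planter s [ 0.6034 -0.1894] 10.8 0.952
planter t [ 0.6026 -0.1903] 12.6 0.939
planter st [ 0.603  -0.1888] 11.4 0.943
tool_tray s [ 0.5016 -0.4446] -4.1 0.983
tool_tray t [ 0.5027 -0.4434] -3.2 0.964
tool_tray st [ 0.5026 -0.4437] -3.2 0.972
scoop s [0.6532 0.2118] 89.9 0.639
scoop t [0.6566 0.2146] 91.2 0.873
scoop st [0.6566 0.2159] 90.9 0.753
cactus1 s [0.4702 0.2606] 6.4 0.824
cactus1 t [0.4702 0.2591] 2.1 0.774
cactus1 st [0.4706 0.2603] 5.5 0.798
cactus1 s [0.4599 0.1395] 11.4 0.814
cactus1 t [0.4622 0.1403] 2.5 0.896
cactus1 st [0.4606 0.1397] 1.9 0.851
-> [0.656 0.19  0.15 ] 0 shift [25.51 23.32  2.43] turns [[-0.0, -0.1, 0.1], [0.2, -0.0, -179.9]]
```

Emit:
apply_moves(
  commands="25.4 23.9 0 0 0 0;25.4 23.9 0 0 0 0;25.4 23.9 0 0 0 0;25.4 23.9 0 0 0 0;25.4 23.9 0 0 0 0;25.4 23.9 0 0 0 0;25.4 23.9 0 0 0 0;25.4 23.9 0 0 0 0;25.4 23.9 0 0 0 0;25.4 23.9 5 0 0 0;25.4 23.9 8 0 0 0;25.4 23.9 8 0 0 0;25.4 23.9 8 0 0 0",
)

```text
t: 8.65
ee_pos: [0.6527, 0.184, 0.0916]
eef_rot: [3.141, 0.003, -0.007]
wrist_force: [1.2, 0.2, 0.9]
finger_gap: 0.0499
```

Run:
```python
from h import *
state(); plan([.657,.186,.026],1)
grab("side","s1",(250,130,450,280),3)
```

```text
t 8.65 pos [0.6527 0.184  0.0916] gap 0.0499 F [1.2 0.2 0.9] M [-0.05  0.01  0.03]
toolx [ 1.     0.002 -0.004] z [-0.004 -0.    -1.   ] yaw 0.1 q [0.1  0.55 1.39 0.   1.21 0.09]
-> [0.657 0.186 0.026] 1 shift [ 0.46 -0.2   6.56] turns [[0.0, 0.3, -0.9], [0.4, -0.0, 179.1]]
```

View pics/s1.png

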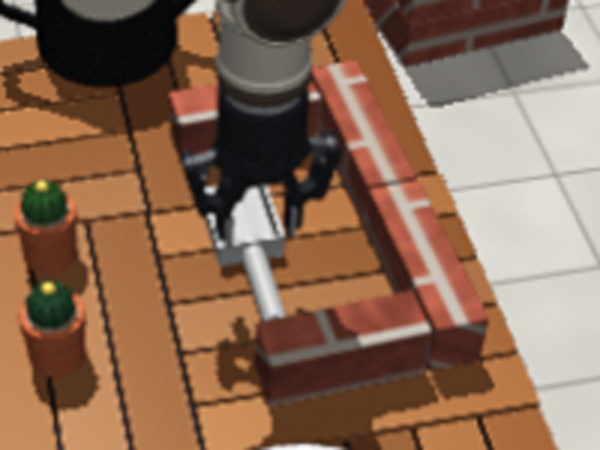

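Emit:
apply_moves(
  commands="0.4 -0.2 2 0 0.3 -0.9;0.4 -0.2 4 0 0.3 -0.9;0.4 -0.2 5.5 0 0.3 -0.9;0.4 -0.2 6.3 0 0.3 -0.9;0.4 -0.2 6.5 0 0.3 -0.9;0.4 -0.2 6.5 0 0.3 -0.9",
)

```text
t: 9.2
ee_pos: [0.6595, 0.1866, 0.0306]
eef_rot: [-3.141, -0.029, -0.012]
wrist_force: [0.0, -0.3, -0.0]
finger_gap: 0.0498
```

Emit:
apply_moves(
  commands="0 0 0 0 0 0;0 0 0 0 0 0;0 0 0 0 0 0;0 0 0 0 0 0;0 0 0 0 0 0;0 0 0 0 0 0",
  gripper=0.5,
  newtons=50,
)

```text
t: 9.7
ee_pos: [0.6604, 0.1867, 0.0324]
eef_rot: [-3.141, -0.029, -0.015]
wrist_force: [-2.1, 1.0, 6.1]
finger_gap: 0.0201
```

Emit:
apply_moves(
  commands="0 0 -2 0 0 0;0 0 -5 0 0 0;0 0 -9 0 0 0;0 0 -12 0 0 0;0 0 -13 0 0 0;0 0 -13 0 0 0",
)

```text
t: 10.2
ee_pos: [0.6615, 0.1869, 0.1666]
eef_rot: [-3.14, -0.029, -0.027]
wrist_force: [0.6, -0.3, -1.7]
finger_gap: 0.02
```

Run:
```python
from h import *
state(); plan([.50,-.44,.16],87)
grab("side","s2",(250,70,490,250),3)
```

```text
t 10.2 pos [0.6615 0.1869 0.1666] gap 0.02 F [ 0.6 -0.3 -1.7] M [-0.06  0.04  0.04]
toolx [1.    0.018 0.017] z [ 0.017  0.001 -1.   ] yaw 1.1 q [ 0.1   0.48  1.33 -0.    1.32  0.08]
-> [ 0.5  -0.44  0.16] 87 shift [-17.31  62.38   0.29] turns [[0.7, -0.8, -85.9], [-0.9, -0.7, 94.1]]
```

View pics/s2.png

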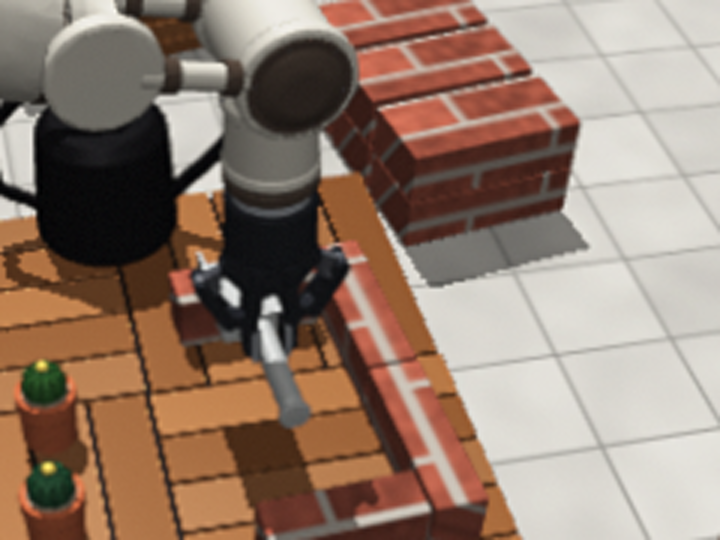

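Emit:
apply_moves(
  commands="0 0 -4 0 0 0;0 0 -8 0 0 0;-2 3 -9.5 0 0 0;-19.4 62.6 -9.5 -0.9 -0.7 94;-19.4 62.6 -9.5 -0.9 -0.7 94;-19.4 62.6 -9.5 -0.9 -0.7 94;-19.4 62.6 -9.5 -0.9 -0.7 94;-19.4 62.6 -9.5 -0.9 -0.7 94;-19.4 62.6 -9.5 -0.9 -0.7 94;-19.4 62.6 -9.5 -0.9 -0.7 94;-19.4 62.6 -9.5 -0.9 -0.7 94;-19.4 62.6 -9.5 -0.9 -0.7 94;-19.4 62.6 -9.5 -0.9 -0.7 94;-19.4 62.6 -9.5 -0.9 -0.7 94;-19.4 62.6 -9.5 -0.9 -0.7 94;-19.4 62.6 -9.5 -0.9 -0.7 94;-19.4 62.6 -9.5 -0.9 -0.7 94;-19.4 62.6 -9.5 -0.9 -0.7 94;-19.4 62.6 -9.5 -0.9 -0.7 94;-19.4 62.6 -9.5 -0.9 -0.7 94",
)

```text
t: 11.92
ee_pos: [0.4741, -0.4436, 0.2509]
eef_rot: [2.157, -2.279, -0.015]
wrist_force: [0.7, 0.7, -2.5]
finger_gap: 0.0198
```

Run:
```python
from h import *
state(); plan([.479,-.442,.09],-93)
grab("top","t2",(380,180,620,360),3)
```

```text
t 11.92 pos [ 0.4741 -0.4436  0.2509] gap 0.0198 F [ 0.7  0.7 -2.5] M [0.03 0.06 0.02]
toolx [-0.055 -0.998 -0.004] z [-0.01   0.004 -1.   ] yaw -93.2 q [-0.94  0.35  1.34 -0.01  1.47  0.69]
-> [ 0.479 -0.442  0.09 ] -93 shift [-0.13 -0.64 16.09] turns [[0.6, 0.2, -0.1], [0.3, -0.9, 179.8]]
```

View pics/t2.png

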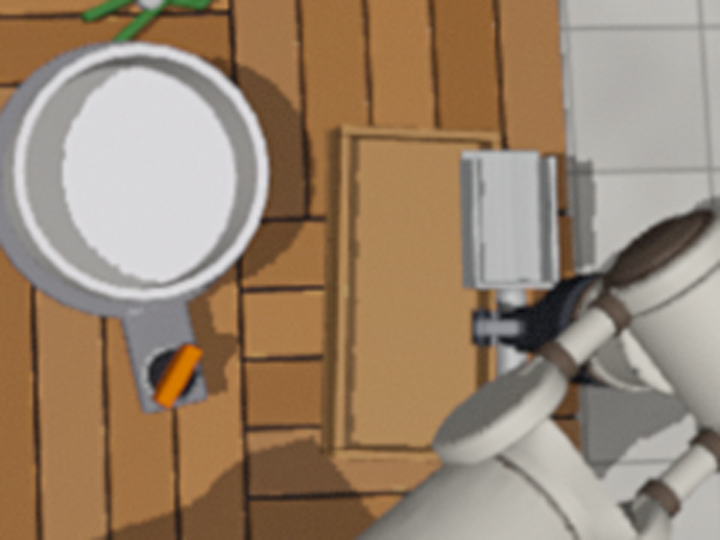

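Emit:
apply_moves(
  commands="-0.1 -0.6 4 0.6 0.2 0;-0.1 -0.6 8 0.6 0.2 0;-0.1 -0.6 12 0.6 0.2 0;-0.1 -0.6 15 0.6 0.2 0;-0.1 -0.6 17 0.6 0.2 0;-0.1 -0.6 17 0.6 0.2 0",
)

```text
t: 12.47
ee_pos: [0.477, -0.4347, 0.0738]
eef_rot: [-2.162, 2.275, 0.021]
wrist_force: [-0.5, 1.0, -2.8]
finger_gap: 0.0198
```

Run:
```python
from h import *
state(); plan([.479,-.442,.043],-93)
grab("side","s3",(220,330,460,480),3)
```

```text
t 12.47 pos [ 0.477  -0.4347  0.0738] gap 0.0198 F [-0.5  1.  -2.8] M [0.03 0.1  0.05]
toolx [-0.051 -0.999 -0.011] z [-0.007  0.012 -1.   ] yaw -92.9 q [-0.93  0.5   1.5   0.    1.16  0.69]
-> [ 0.479 -0.442  0.043] -93 shift [ 0.76 -0.26  3.07] turns [[0.4, 0.6, 0.1], [-1.0, 0.7, -179.9]]
```

View pics/s3.png

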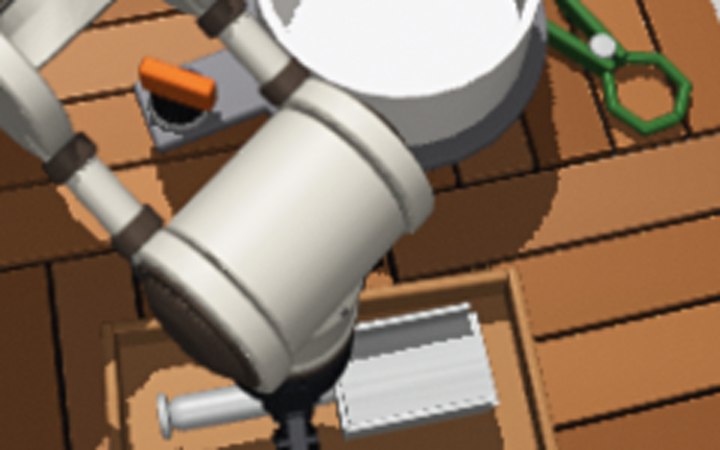

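Emit:
apply_moves(
  commands="0.8 -0.2 1 0.4 0.6 0;0.8 -0.2 2 0.4 0.6 0;0.8 -0.2 2.8 0.4 0.6 0;0.8 -0.2 3.0 0.4 0.6 0;0.8 -0.2 3.1 0.4 0.6 0;0.8 -0.2 3.1 0.4 0.6 0",
)

```text
t: 13.02
ee_pos: [0.4801, -0.4446, 0.0469]
eef_rot: [2.164, -2.277, 0.008]
wrist_force: [-0.7, 0.9, -0.7]
finger_gap: 0.0201
```

Emit:
apply_moves(
  commands="0 0 0 0 0 0;0 0 0 0 0 0;0 0 0 0 0 0;0 0 0 0 0 0",
  gripper=5,
)

```text
t: 13.35
ee_pos: [0.4804, -0.445, 0.0476]
eef_rot: [2.164, -2.277, 0.01]
wrist_force: [0.0, 0.3, 0.9]
finger_gap: 0.0499
```

Emit:
apply_moves(
  commands="0 0 -3 0 0 0;0 0 -6 0 0 0;0 0 -10 0 0 0;0 0 -14 0 0 0;0 0 -18 0 0 0;0 0 -21 0 0 0;0 0 -21 0 0 0",
)

```text
t: 13.93
ee_pos: [0.4819, -0.447, 0.2676]
eef_rot: [2.162, -2.275, 0.034]
wrist_force: [0.5, 0.1, 0.8]
finger_gap: 0.0505
```

Run:
```python
from h import *
state(); plan([.461,.14,.20],0)
grab("side","s4",(220,330,460,480),3)
```

```text
t 13.93 pos [ 0.4819 -0.447   0.2676] gap 0.0505 F [0.5 0.1 0.8] M [-0.   -0.04 -0.03]
toolx [-0.051 -0.999  0.017] z [ 0.013 -0.017 -1.   ] yaw -92.9 q [-0.93  0.33  1.32  0.    1.47  0.69]
-> [0.461 0.14  0.2  ] 0 shift [-58.62   5.15   5.71] turns [[0.2, -1.4, -92.9], [-1.4, -0.2, 87.1]]
```

View pics/s4.png

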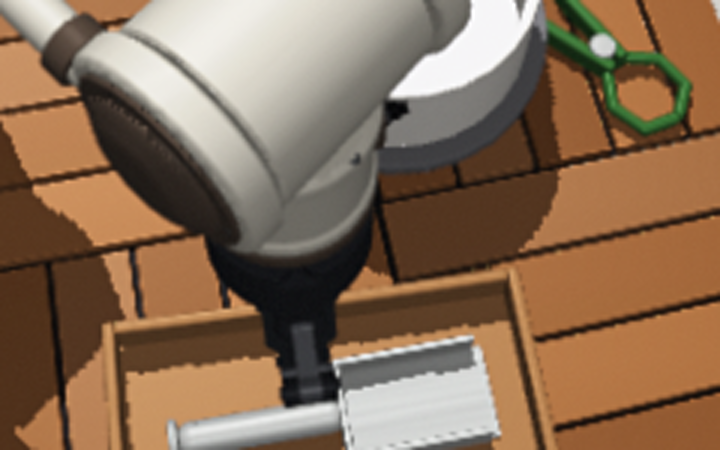

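Emit:
apply_moves(
  commands="-58.6 5.1 5.7 0.2 -1.4 -92.9;-58.6 5.1 5.7 0.2 -1.4 -92.9;-58.6 5.1 5.7 0.2 -1.4 -92.9;-58.6 5.1 5.7 0.2 -1.4 -92.9;-58.6 5.1 5.7 0.2 -1.4 -92.9;-58.6 5.1 5.7 0.2 -1.4 -92.9;-58.6 5.1 5.7 0.2 -1.4 -92.9;-58.6 5.1 5.7 0.2 -1.4 -92.9;-58.6 5.1 5.7 0.2 -1.4 -92.9;-58.6 5.1 5.7 0.2 -1.4 -92.9;-58.6 5.1 5.7 0.2 -1.4 -92.9;-58.6 5.1 5.7 0.2 -1.4 -92.9;-58.6 5.1 5.7 0.2 -1.4 -92.9;-58.6 5.1 5.7 0.2 -1.4 -92.9;-58.6 5.1 5.7 0.2 -1.4 -92.9;-58.6 5.1 5.7 0.2 -1.4 -92.9;-58.6 5.1 5.7 0.2 -1.4 -92.9;-58.6 5.1 5.7 0.2 -1.4 -92.9",
  gripper=8.5,
)

```text
t: 15.48
ee_pos: [0.4605, 0.1399, 0.1982]
eef_rot: [-3.137, 0.002, 0.006]
wrist_force: [-0.5, -1.2, 0.2]
finger_gap: 0.085
```

Run:
```python
from look import *
state()
fs=grab("side","s5",(190,130,390,280),3); ft=grab("top")
go("cactus1",fs,ft,[.46,.14,0],[.459,.134]);go("cactus1",fs,ft,[.47,.27,0],[.472,.268])
go("scoop",fs,ft,[.51,-.445,-.05]);go("planter",fs,ft,[.603,-.189,.2])
plan([.461,.14,.052],0)
```

```text
t 15.48 pos [0.4605 0.1399 0.1982] gap 0.085 F [-0.5 -1.2  0.2] M [ 0.01 -0.02  0.01]
toolx [ 1.    -0.002 -0.004] z [-0.004  0.004 -1.   ] yaw -0.1 q [ 0.04 -0.06  1.89  0.    1.31  0.04]
cactus1 s [0.4623 0.1414] 8.5 0.835
cactus1 st [0.4623 0.1414] 8.5 0.835
cactus1 s [0.4697 0.2642] 5.5 0.798
cactus1 t [0.4707 0.263 ] -0.9 0.518
cactus1 st [0.4696 0.2635] 5.3 0.655
scoop s [ 0.5093 -0.4446] -0.6 0.925
scoop t [ 0.5105 -0.4486] -2.5 0.853
scoop st [ 0.5087 -0.4472] -1.7 0.872
planter s [ 0.6041 -0.1891] 10.4 0.965
planter t [ 0.6029 -0.1903] 11.2 0.968
planter st [ 0.6044 -0.1899] 10.9 0.966
-> [0.461 0.14  0.052] 0 shift [ 0.08  0.16 14.66] turns [[-0.3, 0.2, -0.0], [0.3, 0.4, 180.0]]
```

View pics/s5.png

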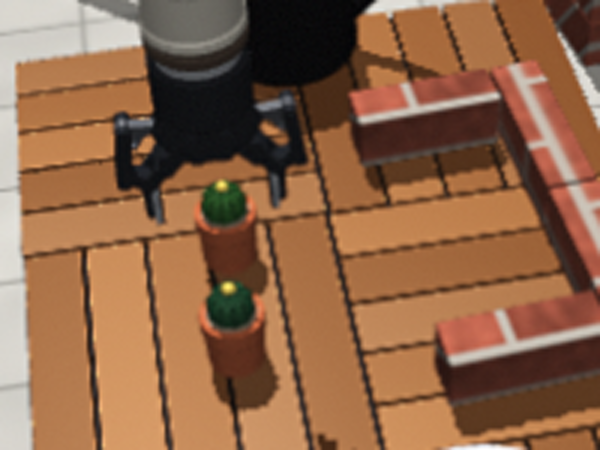

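Emit:
apply_moves(
  commands="0.1 0.1 4 -0.3 0.2 0;0.1 0 8 -0.3 0.2 0;0.1 0 11 -0.3 0.2 0;0.1 0 13 -0.3 0.2 0;0.1 0 14.2 -0.3 0.2 0;0.1 0 14.6 -0.3 0.2 0;0.1 0 14.6 -0.3 0.2 0;0.1 0 14.6 -0.3 0.2 0",
)

```text
t: 16.65
ee_pos: [0.4619, 0.1416, 0.0535]
eef_rot: [3.141, -0.001, 0.003]
wrist_force: [0.4, 0.3, 0.2]
finger_gap: 0.0848
```

Emit:
apply_moves(
  commands="0 0 0 0 0 0;0 0 0 0 0 0;0 0 0 0 0 0;0 0 0 0 0 0;0 0 0 0 0 0;0 0 0 0 0 0",
  gripper=4.5,
  newtons=35,
)

```text
t: 17.15
ee_pos: [0.4629, 0.1417, 0.0549]
eef_rot: [3.141, -0.001, 0.006]
wrist_force: [-1.8, -0.5, 5.4]
finger_gap: 0.057
```

Emit:
apply_moves(
  commands="0 0 -2 0 0 0;0 0 -5 0 0 0;0 0 -9 0 0 0;0 0 -13 0 0 0;0 0 -17 0 0 0;0 0 -20 0 0 0;0 0 -20 0 0 0",
)

```text
t: 17.73
ee_pos: [0.4659, 0.142, 0.2632]
eef_rot: [-3.141, 0.0, -0.029]
wrist_force: [1.2, 0.5, -1.2]
finger_gap: 0.0568
```

Run:
```python
from h import *
state(); plan([.613,-.237,.25],11)
grab("side","s6",(190,70,430,250),3)
```

```text
t 17.73 pos [0.4659 0.142  0.2632] gap 0.0568 F [ 1.2  0.5 -1.2] M [-0.   -0.05 -0.05]
toolx [ 1.    -0.     0.018] z [ 0.018  0.    -1.   ] yaw -0.0 q [ 0.05 -0.11  1.81 -0.    1.43  0.05]
-> [ 0.613 -0.237  0.25 ] 11 shift [14.69 37.9   1.58] turns [[0.1, -1.1, -11.0], [-1.6, -0.1, 169.0]]
```

View pics/s6.png

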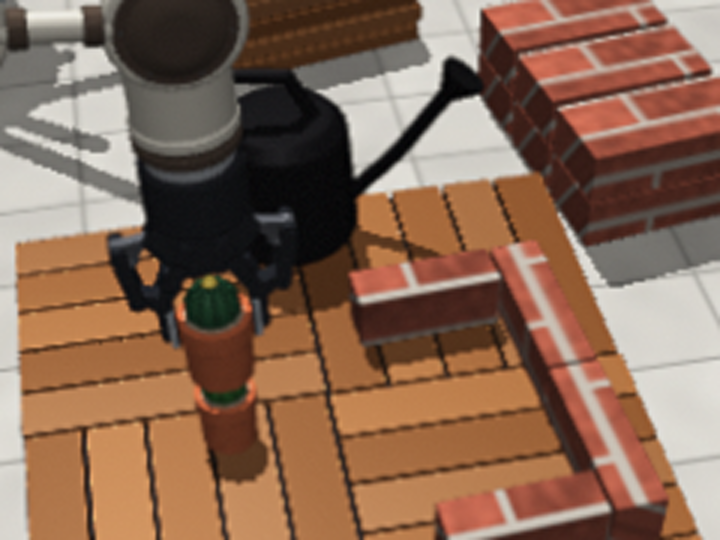

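Emit:
apply_moves(
  commands="14.7 37.9 1 0 -1.1 -11;14.7 37.9 1 0 -1.1 -11;14.7 37.9 1 0 -1.1 -11;14.7 37.9 1 0 -1.1 -11;14.7 37.9 1 0 -1.1 -11;14.7 37.9 1 0 -1.1 -11;14.7 37.9 1 0 -1.1 -11;14.7 37.9 1 0 -1.1 -11;14.7 37.9 1 0 -1.1 -11;14.7 37.9 1 0 -1.1 -11;14.7 37.9 1 0 -1.1 -11;14.7 37.9 1 0 -1.1 -11;14.7 37.9 1 0 -1.1 -11",
)

```text
t: 18.87
ee_pos: [0.6105, -0.2364, 0.249]
eef_rot: [-3.125, -0.3, 0.014]
wrist_force: [0.0, 0.5, -2.1]
finger_gap: 0.0571
```

Run:
```python
from h import *
state(); plan([.613,-.236,.13],11)
grab("side","s7",(250,200,490,380),3)
```

```text
t 18.87 pos [ 0.6105 -0.2364  0.249 ] gap 0.0571 F [ 0.   0.5 -2.1] M [ 0.06 -0.03  0.  ]
toolx [ 0.982  0.19  -0.009] z [-0.009  0.001 -1.   ] yaw 11.0 q [-0.55  0.36  1.32 -0.    1.47 -0.74]
-> [ 0.613 -0.236  0.13 ] 11 shift [ 0.36  0.04 11.89] turns [[-0.1, 0.5, -0.0], [0.8, 0.2, 180.0]]
```

View pics/s7.png

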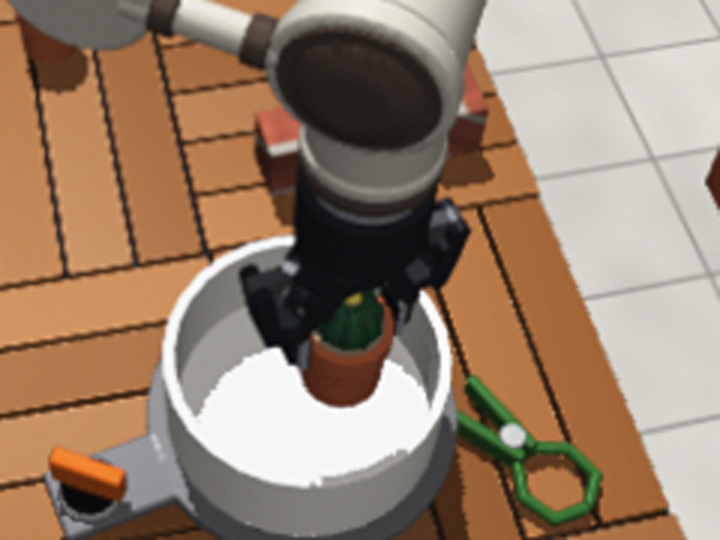

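Emit:
apply_moves(
  commands="0.3 0 3 0 0.5 0;0.3 0 6 0 0.5 0;0.3 0 9 0 0.5 0;0.3 0 11 0 0.5 0;0.3 0 11.9 0 0.5 0;0.3 0 11.9 0 0.5 0;0.3 0 11.9 0 0.5 0",
)

```text
t: 19.5
ee_pos: [0.613, -0.2347, 0.1317]
eef_rot: [-3.126, -0.303, -0.002]
wrist_force: [0.2, -0.4, -2.7]
finger_gap: 0.0572
```

Emit:
apply_moves(
  commands="0 0 0.1 0 0 0;0 0 0.2 0 0 0;0 0 0.3 0 0 0;0 0 0.3 0 0 0",
)

```text
t: 19.83
ee_pos: [0.6134, -0.2349, 0.1295]
eef_rot: [-3.126, -0.303, -0.003]
wrist_force: [0.1, -0.5, -1.8]
finger_gap: 0.0569
```

Run:
```python
from h import *
state()
grab("side","s8",(250,200,490,380),3)
```

```text
t 19.83 pos [ 0.6134 -0.2349  0.1295] gap 0.0569 F [ 0.1 -0.5 -1.8] M [ 0.03  0.02 -0.01]
toolx [0.981 0.192 0.002] z [ 0.002  0.001 -1.   ] yaw 11.1 q [-0.55  0.45  1.44  0.    1.25 -0.74]
```

View pics/s8.png

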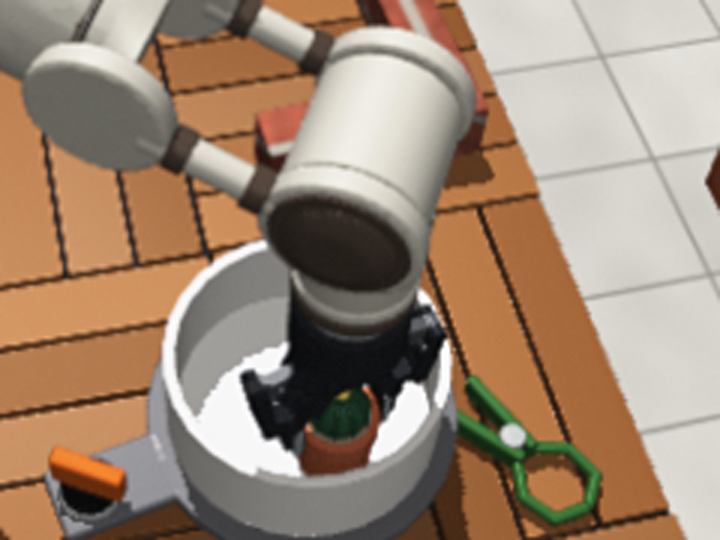

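Emit:
apply_moves(
  commands="0 0 0.1 0 0 0;0 0 0.2 0 0 0;0 0 0.3 0 0 0;0 0 0.4 0 0 0;0 0 0.4 0 0 0",
)

```text
t: 20.3
ee_pos: [0.613, -0.2348, 0.1248]
eef_rot: [-3.126, -0.303, -0.002]
wrist_force: [-0.4, -0.0, -2.9]
finger_gap: 0.0569
```

Emit:
apply_moves(
  commands="0 0 0.1 0 0 0;0 0 0.2 0 0 0;0 0 0.2 0 0 0",
)

```text
t: 20.55
ee_pos: [0.6131, -0.2348, 0.123]
eef_rot: [-3.126, -0.303, -0.002]
wrist_force: [-0.0, -0.6, -1.7]
finger_gap: 0.0569
```

Emit:
apply_moves(
  commands="0 0 0.1 0 0 0;0 0 0.2 0 0 0;0 0 0.2 0 0 0",
)

```text
t: 20.8
ee_pos: [0.6133, -0.235, 0.1228]
eef_rot: [-3.127, -0.303, -0.003]
wrist_force: [-3.1, 1.0, 8.1]
finger_gap: 0.0569
```

Emit:
apply_moves(
  commands="0 0 0 0 0 0;0 0 0 0 0 0;0 0 0 0 0 0;0 0 0 0 0 0",
  gripper=7.6,
)

```text
t: 21.13
ee_pos: [0.6133, -0.235, 0.1227]
eef_rot: [-3.127, -0.303, -0.003]
wrist_force: [0.1, 0.4, -0.6]
finger_gap: 0.0758
```

Emit:
apply_moves(
  commands="0 0 -2 0 0 0;0 0 -5 0 0 0;0 0 -9 0 0 0;0 0 -12 0 0 0;0 0 -14 0 0 0;0 0 -14 0 0 0",
)

```text
t: 21.63
ee_pos: [0.6155, -0.2365, 0.2694]
eef_rot: [3.121, 0.303, 0.017]
wrist_force: [0.7, -0.0, 0.2]
finger_gap: 0.0761
```

Run:
```python
from h import *
state();plan([.4695,.2635,.20],0)
grab("side","s9",(250,200,490,380),3)
```

```text
t 21.63 pos [ 0.6155 -0.2365  0.2694] gap 0.0761 F [ 0.7 -0.   0.2] M [ 0.02 -0.08 -0.01]
toolx [0.981 0.192 0.01 ] z [ 0.011 -0.005 -1.   ] yaw 11.1 q [-0.55  0.35  1.3   0.    1.48 -0.74]
-> [0.47  0.264 0.2  ] 0 shift [ -4.77 -51.92   6.52] turns [[0.4, -0.6, 11.1], [0.9, 0.5, -168.9]]
```

View pics/s9.png

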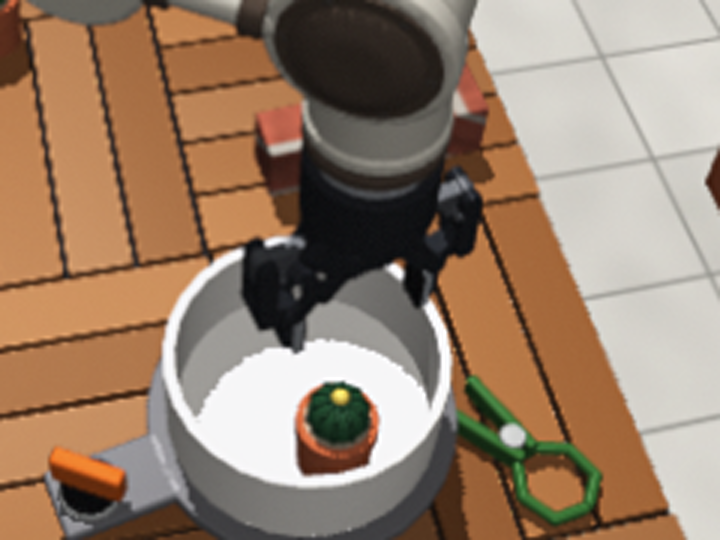

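Pot 1 stands upright in the planter. On to the second.

Emit:
apply_moves(
  commands="-4.8 -51.9 4.5 0.4 -0.6 11;-4.8 -51.9 4.5 0.4 -0.6 11;-4.8 -51.9 4.5 0.4 -0.6 11;-4.8 -51.9 4.5 0.4 -0.6 11;-4.8 -51.9 4.5 0.4 -0.6 11;-4.8 -51.9 4.5 0.4 -0.6 11;-4.8 -51.9 4.5 0.4 -0.6 11;-4.8 -51.9 4.5 0.4 -0.6 11;-4.8 -51.9 4.5 0.4 -0.6 11;-4.8 -51.9 4.5 0.4 -0.6 11;-4.8 -51.9 4.5 0.4 -0.6 11;-4.8 -51.9 4.5 0.4 -0.6 11;-4.8 -51.9 4.5 0.4 -0.6 11;-4.8 -51.9 4.5 0.4 -0.6 11;-4.8 -51.9 4.5 0.4 -0.6 11;-4.8 -51.9 6.5 0.4 -0.6 11;-4.8 -51.9 6.5 0.4 -0.6 11",
  gripper=8.5,
)

```text
t: 23.1
ee_pos: [0.4664, 0.2621, 0.1947]
eef_rot: [-3.141, -0.0, 0.016]
wrist_force: [-1.4, 0.4, -1.5]
finger_gap: 0.0849
```

Run:
```python
from look import *
state()
fs=grab("side","s10"); ft=grab("top","t10")
x=go("cactus1",fs,ft,[.47,.26,0],[.472,.268])
go("scoop",fs,ft,[.51,-.445,-.05]);go("planter",fs,ft,[.603,-.189,.2])
plan([x[0],x[1],.052],0)
```

```text
t 23.1 pos [0.4664 0.2621 0.1947] gap 0.0849 F [-1.4  0.4 -1.5] M [-0.01 -0.01 -0.01]
toolx [ 1.    0.   -0.01] z [-0.01   0.001 -1.   ] yaw 0.0 q [0.28 0.09 1.74 0.   1.32 0.28]
cactus1 s [0.4178 0.2802] 17.8 0.89
cactus1 st [0.4178 0.2802] 17.8 0.89
scoop s [ 0.5097 -0.4455] -0.4 0.923
scoop t [ 0.5112 -0.4495] -1.3 0.841
scoop st [ 0.5083 -0.447 ] -1.7 0.861
planter s [ 0.602  -0.1892] 10.9 0.888
planter t [ 0.6025 -0.191 ] 11.6 0.89
planter st [ 0.6021 -0.1908] 10.6 0.886
-> [0.418 0.28  0.052] 0 shift [-5.04 -1.6  14.75] turns [[-0.2, 0.2, 0.1], [-0.2, -0.3, -179.9]]
```

View pics/s10.png

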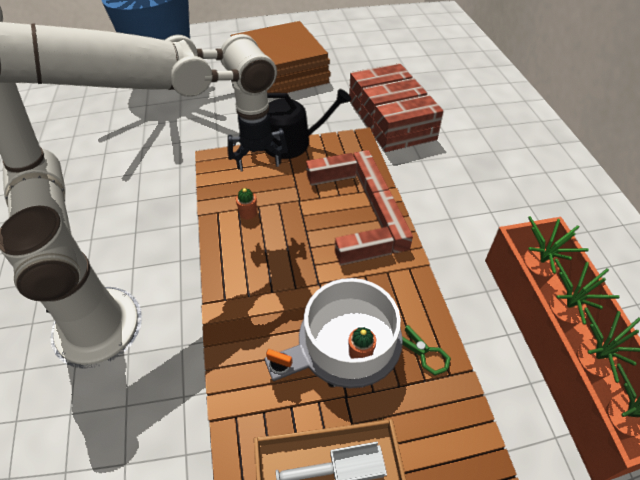

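Emit:
apply_moves(
  commands="-5 -1.8 0 0 0.6 0;-5 -1.8 0 0 0.6 0;-5 -1.8 3 0 0.6 0;-5 -1.8 4 0 0.6 0;-5 -1.8 4 0 0.6 0",
)

```text
t: 23.92
ee_pos: [0.4163, 0.2811, 0.1567]
eef_rot: [-3.14, -0.002, -0.003]
wrist_force: [0.4, 0.1, -1.2]
finger_gap: 0.0848
```

Run:
```python
from look import *
state()
fs=grab("side","s11",(170,130,330,250),4); ft=grab("top")
x=go("cactus1",fs,ft,[.418,.28,0],[.418,.28])
plan([x[0],x[1],.052],0)
```

```text
t 23.92 pos [0.4163 0.2811 0.1567] gap 0.0848 F [ 0.4  0.1 -1.2] M [-0.02  0.04  0.  ]
toolx [1.    0.001 0.002] z [ 0.002  0.001 -1.   ] yaw 0.1 q [0.35 0.04 1.88 0.   1.22 0.35]
cactus1 s [0.4179 0.283 ] 14.9 0.841
cactus1 t [0.4259 0.2627] 9.0 0.287
cactus1 st [0.4182 0.2789] 5.9 0.558
-> [0.418 0.279 0.052] 0 shift [-0.24  0.36 10.87] turns [[-0.2, -0.5, 0.0], [0.9, -0.4, -180.0]]
```

View pics/s11.png

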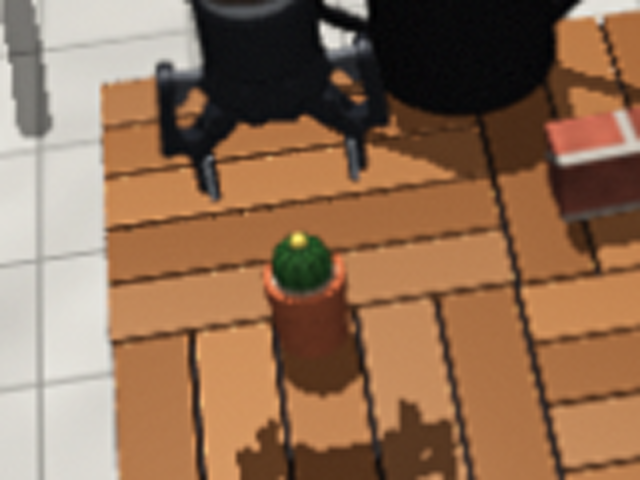

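Emit:
apply_moves(
  commands="0.1 0 3 0 0 0;0.1 0 6 0 0 0;0.1 0 8.5 0 0 0;0.1 0 9.8 0 0 0;0.1 0 10.3 0 0 0;0.1 0 10.3 0 0 0;0.1 0 10.3 0 0 0",
)

```text
t: 24.7
ee_pos: [0.4228, 0.2828, 0.0591]
eef_rot: [-3.137, -0.001, -0.018]
wrist_force: [0.3, 0.7, 0.3]
finger_gap: 0.0849
```

Emit:
apply_moves(
  commands="0 0 0 0 0 0;0 0 0 0 0 0;0 0 0 0 0 0;0 0 0 0 0 0;0 0 0 0 0 0;0 0 0 0 0 0",
  gripper=4.5,
  newtons=35,
)

```text
t: 25.2
ee_pos: [0.4241, 0.2833, 0.061]
eef_rot: [-3.136, -0.001, -0.023]
wrist_force: [-1.4, -0.7, 5.4]
finger_gap: 0.0568
```

Emit:
apply_moves(
  commands="0 0 -2 0 0 0;0 0 -5 0 0 0;0 0 -9 0 0 0;0 0 -13 0 0 0;0 0 -17 0 0 0;0 0 -20 0 0 0;0 0 -20 0 0 0",
)

```text
t: 25.78
ee_pos: [0.4248, 0.2835, 0.2698]
eef_rot: [-3.13, -0.001, -0.045]
wrist_force: [1.0, 0.3, -0.7]
finger_gap: 0.0568
```

Run:
```python
from h import *
state(); plan([.594,-.144,.25],11)
grab("side","s12",(170,50,410,230),3)
```

```text
t 25.78 pos [0.4248 0.2835 0.2698] gap 0.0568 F [ 1.   0.3 -0.7] M [-0.01 -0.01 -0.  ]
toolx [1.    0.    0.029] z [ 0.029  0.011 -1.   ] yaw 0.0 q [ 0.35 -0.06  1.75  0.    1.42  0.35]
-> [ 0.594 -0.144  0.25 ] 11 shift [16.84 42.78  1.98] turns [[-0.5, -1.7, -11.0], [-2.5, 0.7, 169.0]]
```

View pics/s12.png

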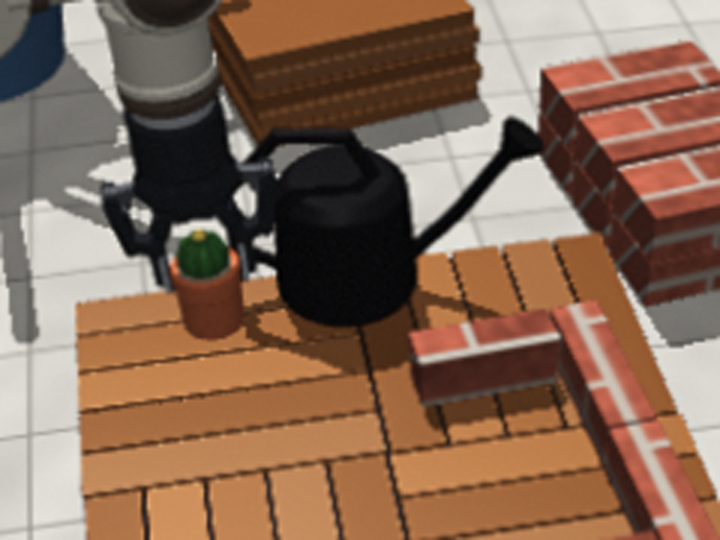

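Emit:
apply_moves(
  commands="16.8 42.8 1 -0.5 -1.7 -11;16.8 42.8 1 -0.5 -1.7 -11;16.8 42.8 1 -0.5 -1.7 -11;16.8 42.8 1 -0.5 -1.7 -11;16.8 42.8 1 -0.5 -1.7 -11;16.8 42.8 1 -0.5 -1.7 -11;16.8 42.8 1 -0.5 -1.7 -11;16.8 42.8 1 -0.5 -1.7 -11;16.8 42.8 1 -0.5 -1.7 -11;16.8 42.8 1 -0.5 -1.7 -11;16.8 42.8 1 -0.5 -1.7 -11;16.8 42.8 1 -0.5 -1.7 -11;16.8 42.8 1 -0.5 -1.7 -11;16.8 42.8 1 -0.5 -1.7 -11;16.8 42.8 1 -0.5 -1.7 -11",
)

```text
t: 27.08
ee_pos: [0.5913, -0.1432, 0.2552]
eef_rot: [3.126, 0.304, -0.01]
wrist_force: [-0.9, 0.6, -0.7]
finger_gap: 0.0568
```

Run:
```python
from h import *
state(); plan([.594,-.144,.132],11)
grab("side","s13",(250,200,490,380),3)
```

```text
t 27.08 pos [ 0.5913 -0.1432  0.2552] gap 0.0568 F [-0.9  0.6 -0.7] M [-0.01 -0.    0.01]
toolx [ 0.981  0.193 -0.007] z [-0.006 -0.001 -1.   ] yaw 11.1 q [-0.43  0.23  1.46 -0.    1.45 -0.63]
-> [ 0.594 -0.144  0.132] 11 shift [ 0.33  0.14 12.31] turns [[-0.0, 0.4, 0.1], [-0.6, -0.0, -179.9]]
```

View pics/s13.png

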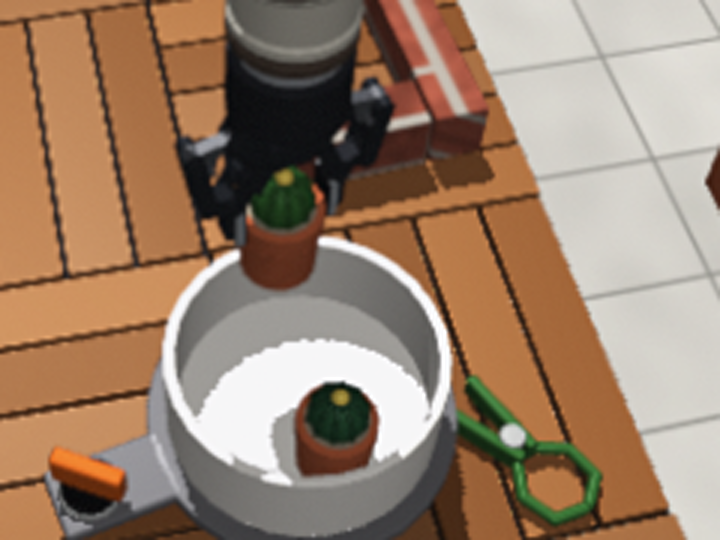

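Emit:
apply_moves(
  commands="0.3 0.1 3 0 0.4 0;0.3 0.1 6 0 0.4 0;0.3 0.1 9 0 0.4 0;0.3 0.1 11 0 0.4 0;0.3 0.1 12 0 0.4 0;0.3 0.1 12.3 0 0.4 0;0.3 0.1 12.3 0 0.4 0;0.3 0.1 12.3 0 0.4 0",
)

```text
t: 27.8
ee_pos: [0.5949, -0.1436, 0.1345]
eef_rot: [3.125, 0.306, 0.006]
wrist_force: [-0.6, 0.6, -1.0]
finger_gap: 0.0569
```

Emit:
apply_moves(
  commands="0 0 0.1 0 0 0;0 0 0.2 0 0 0;0 0 0.3 0 0 0;0 0 0.3 0 0 0",
)

```text
t: 28.13
ee_pos: [0.5951, -0.1437, 0.1319]
eef_rot: [3.125, 0.306, 0.007]
wrist_force: [0.5, 0.1, -1.9]
finger_gap: 0.0565
```

Emit:
apply_moves(
  commands="0 0 0.1 0 0 0;0 0 0.2 0 0 0;0 0 0.2 0 0 0",
)

```text
t: 28.38
ee_pos: [0.595, -0.1437, 0.1296]
eef_rot: [3.125, 0.305, 0.006]
wrist_force: [0.2, 0.4, -1.0]
finger_gap: 0.0567
```

Emit:
apply_moves(
  commands="0 0 0.1 0 0 0;0 0 0.2 0 0 0;0 0 0.2 0 0 0",
)

```text
t: 28.63
ee_pos: [0.5953, -0.1441, 0.1291]
eef_rot: [3.124, 0.305, 0.007]
wrist_force: [-2.6, 0.4, 6.3]
finger_gap: 0.057
```

Emit:
apply_moves(
  commands="0 0 0 0 0 0;0 0 0 0 0 0;0 0 0 0 0 0;0 0 0 0 0 0",
  gripper=7.6,
)

```text
t: 28.97
ee_pos: [0.5953, -0.1441, 0.1289]
eef_rot: [3.124, 0.306, 0.007]
wrist_force: [-0.6, 0.4, -0.5]
finger_gap: 0.0757
```

Emit:
apply_moves(
  commands="0 0 -2 0 0 0;0 0 -5 0 0 0;0 0 -9 0 0 0;0 0 -12 0 0 0;0 0 -14 0 0 0;0 0 -14 0 0 0",
)

```text
t: 29.47
ee_pos: [0.5971, -0.1448, 0.2754]
eef_rot: [3.119, 0.305, 0.021]
wrist_force: [0.7, 0.3, 0.8]
finger_gap: 0.0762
```

```bash
cat > planter.py <<'E'
from look import *
def knob(fs,ft,p,z=Z):
    """knob bar angle from orange pixels, both views"""
    for n,f in(("s",fs),("t",ft)):
        hsv=cv2.cvtColor(f["img"],cv2.COLOR_RGB2HSV)
        m=((hsv[...,0]>5)&(hsv[...,0]<18)&(hsv[...,1]>215)&(hsv[...,2]>150)).astype(np.uint8)
        c=w2px(f,[[p[0]-.165*np.cos(p[2]),p[1]-.165*np.sin(p[2]),z+.087]])[0]
        yy,xx=np.nonzero(m); k=np.hypot(xx-c[0],yy-c[1])<25
        if k.sum()<15: print(n,"knob unseen",k.sum()); continue
        W=px2w(f,np.c_[xx[k],yy[k]],z+.1)[:,:2]; mu=W.mean(0)
        ev,V=np.linalg.eigh(np.cov((W-mu).T)); a=np.arctan2(V[1,1],V[0,1])
        print(n,"knob at",mu.round(4),"px",k.sum(),"bar world deg",np.degrees(a).round(1)%180)
E
python3 - <<'E'
from planter import *
state()
fs=grab("side","s14",(230,230,470,410),3); ft=grab("top","t14",(350,150,550,330),3)
x=go("planter",fs,ft,[.603,-.19,.2])
knob(fs,ft,x)
kx=x[:2]-.165*np.array([np.cos(x[2]),np.sin(x[2])]); print("knob",kx)
E
```

```text
t 29.47 pos [ 0.5971 -0.1448  0.2754] gap 0.0762 F [0.7 0.3 0.8] M [-0.03 -0.    0.02]
toolx [0.981 0.194 0.012] z [ 0.014 -0.007 -1.   ] yaw 11.2 q [-0.43  0.22  1.44 -0.    1.47 -0.63]
planter s [ 0.6039 -0.1888] 11.4 0.809
planter t [ 0.5995 -0.1846] 13.8 0.395
planter st [ 0.6039 -0.189 ] 11.3 0.601
s knob at [ 0.4395 -0.2293] px 21 bar world deg 149.9
t knob unseen 0
knob [ 0.44209092 -0.22133592]
```

View pics/s14.png

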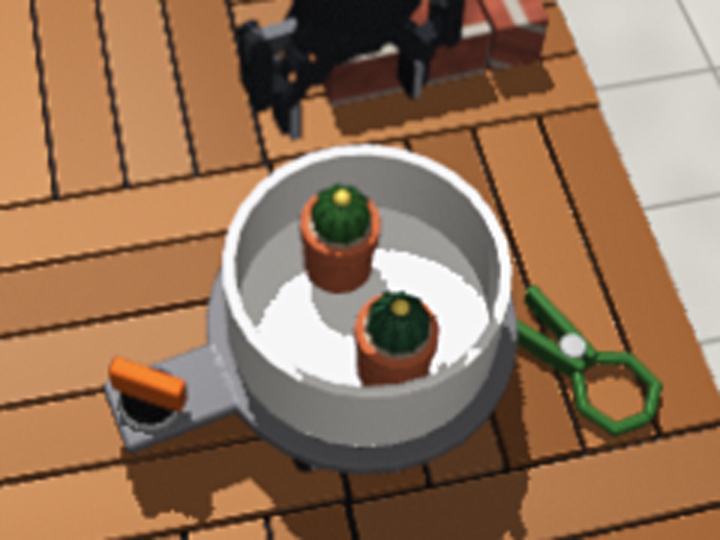

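View pics/t14.png

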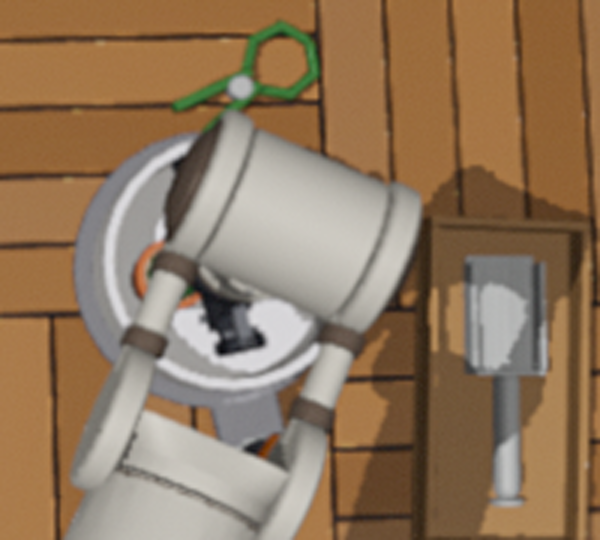

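Run:
```python
from h import *
plan([.442,-.2215,.21],-121.7)
```

```text
-> [ 0.442 -0.222  0.21 ] -121.7 shift [-16.42   4.72   5.68] turns [[-0.1, -0.1, 132.9], [0.1, -0.1, -47.1]]
```

Emit:
apply_moves(
  commands="-16.4 4.7 3 0 0 10;-16.4 4.7 3 0 0 20;-16.4 4.7 3 0 0 40;-16.4 4.7 3 0 0 60;-16.4 4.7 3 0 0 132.9;-16.4 4.7 4 0 0 132.9;-16.4 4.7 5.5 0 0 132.9;-16.4 4.7 5.5 0 0 132.9;-16.4 4.7 5.5 0 0 132.9;-16.4 4.7 5.5 0 0 132.9;-16.4 4.7 5.5 0 0 132.9;-16.4 4.7 5.5 0 0 132.9;-16.4 4.7 5.5 0 0 132.9;-16.4 4.7 5.5 0 0 132.9;-16.4 4.7 5.5 0 0 132.9;-16.4 4.7 5.5 0 0 132.9;-16.4 4.7 5.5 0 0 132.9;-16.4 4.7 5.5 0 0 132.9;-16.4 4.7 5.5 0 0 132.9;-16.4 4.7 5.5 0 0 132.9",
  gripper=3.2,
)

```text
t: 31.33
ee_pos: [0.4413, -0.2206, 0.2098]
eef_rot: [1.527, -2.745, -0.003]
wrist_force: [0.6, -0.3, 0.1]
finger_gap: 0.032
```

Run:
```python
from planter import *
o=state()
fs=grab("side","s15",(190,260,370,395),4); ft=grab("top","t15",(350,180,550,330),3)
x=go("planter",fs,ft,[.603,-.19,.2])
knob(fs,ft,[.604,-.189,.197])
plan([.442,-.2215,.10],-121.7)
```

```text
t 31.33 pos [ 0.4413 -0.2206  0.2098] gap 0.032 F [ 0.6 -0.3  0.1] M [0.01 0.02 0.04]
toolx [-0.527 -0.85  -0.001] z [-0.001  0.002 -1.   ] yaw -121.8 q [-0.71 -0.04  1.84  0.    1.34  1.42]
planter s [ 0.6041 -0.1898] 11.0 0.829
planter t [ 0.6033 -0.1899] 9.4 0.776
planter st [ 0.6037 -0.1896] 10.8 0.802
s knob at [ 0.4425 -0.2307] px 22 bar world deg 152.8
t knob at [ 0.43   -0.2143] px 41 bar world deg 151.1
-> [ 0.442 -0.222  0.1  ] -121.7 shift [ 0.04 -0.04 11.1 ] turns [[-0.0, 0.0, 0.1], [-0.0, -0.0, -179.9]]
```

View pics/s15.png

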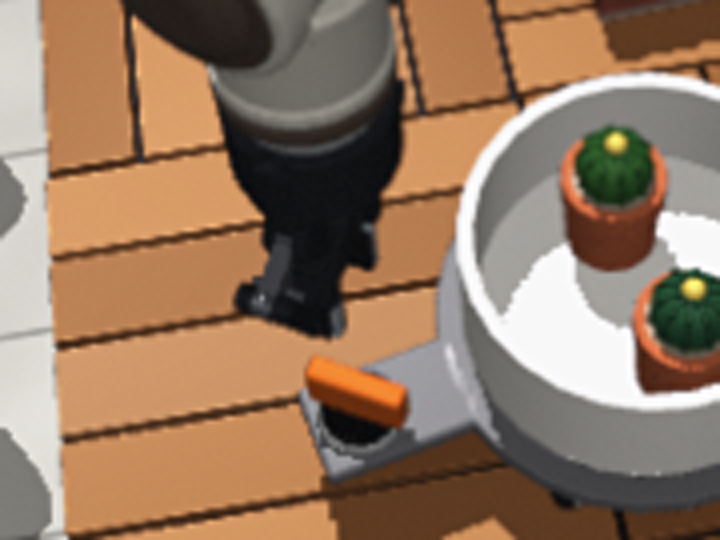

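View pics/t15.png

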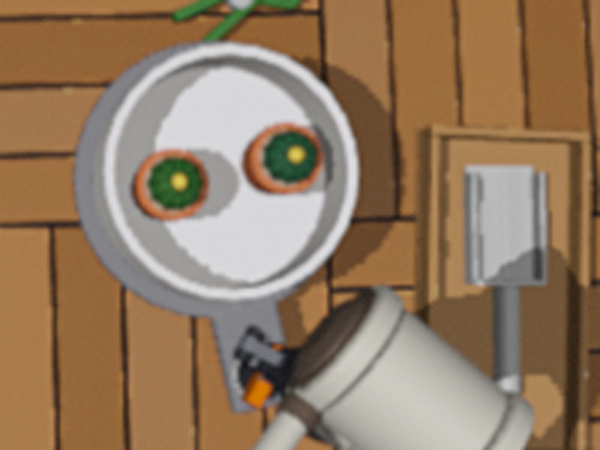

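Run:
```python
from fit import *
f=grab("side")
for k in(0.0,):
  p=[.4420,-.2215,np.radians(11.2-43)]
  m=render(f,[box(-.027,.027,-.007,.007,.096,.126)],p)
  im=f["img"][:,:,::-1].copy(); e=cv2.resize(im[310:395,230:350],None,fx=6,fy=6,interpolation=2)
  mm=cv2.resize(m[310:395,230:350],None,fx=6,fy=6,interpolation=1)
  c,_=cv2.findContours((mm>.5).astype(np.uint8),0,1); cv2.drawContours(e,c,-1,(255,255,0),1); cv2.imwrite("pics/k1.png",e)
```

```text
(no output)
```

View pics/k1.png

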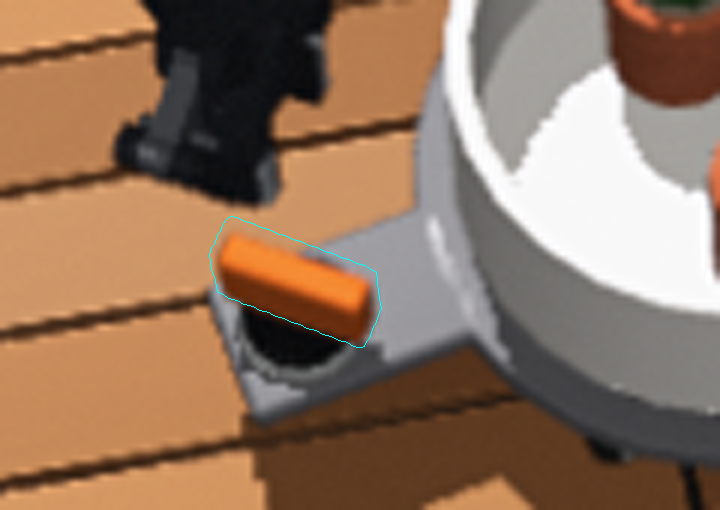

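Emit:
apply_moves(
  commands="0 0 3 0 0 0;0 0 6 0 0 0;0 0 8.5 0 0 0;0 0 10 0 0 0;0 0 10.8 0 0 0;0 0 11 0 0 0;0 0 11 0 0 0",
)

```text
t: 32.17
ee_pos: [0.4421, -0.2212, 0.1013]
eef_rot: [-1.532, 2.742, -0.001]
wrist_force: [0.7, -0.9, 0.4]
finger_gap: 0.0324
```

Run:
```python
from planter import *
o=state()
fs=grab("side","s16",(210,290,360,400),5)
```

```text
t 32.17 pos [ 0.4421 -0.2212  0.1013] gap 0.0324 F [ 0.7 -0.9  0.4] M [-0.04 -0.01 -0.01]
toolx [-0.524 -0.851 -0.   ] z [ 0.001 -0.    -1.   ] yaw -121.6 q [-0.71  0.1   1.94  0.    1.11  1.41]
```

View pics/s16.png

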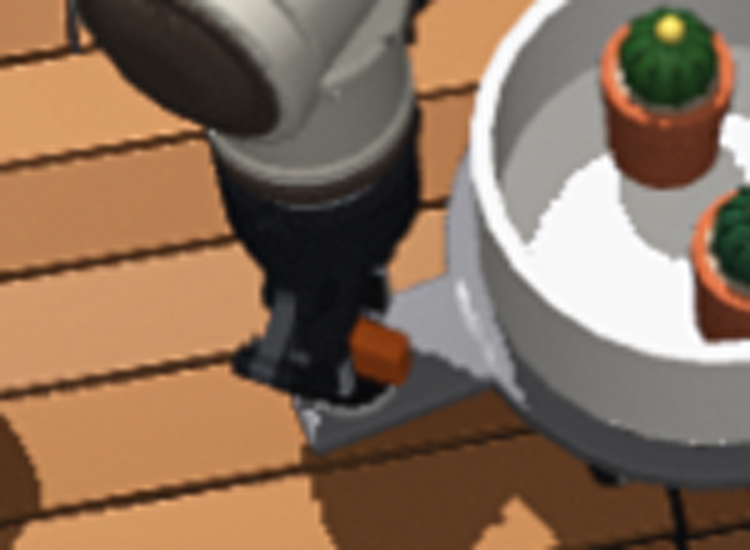

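Emit:
apply_moves(
  commands="0 0 0 0 0 0;0 0 0 0 0 0;0 0 0 0 0 0;0 0 0 0 0 0;0 0 0 0 0 0",
  gripper=0.4,
  newtons=50,
)

```text
t: 32.63
ee_pos: [0.4429, -0.2231, 0.1037]
eef_rot: [-1.532, 2.742, -0.008]
wrist_force: [-5.2, -1.8, 6.0]
finger_gap: 0.0127
```

Emit:
apply_moves(
  commands="0 0 0 0 0 -5;0 0 0 0 0 -10;0 0 0 0 0 -15;0 0 0 0 0 -20",
)

```text
t: 32.97
ee_pos: [0.4432, -0.2228, 0.1036]
eef_rot: [-1.989, 2.431, -0.009]
wrist_force: [1.8, -1.1, -5.7]
finger_gap: 0.0127
```

Run:
```python
from planter import *
o=state()
fs=grab("side","s17",(210,290,360,400),5)
```

```text
t 32.97 pos [ 0.4432 -0.2228  0.1036] gap 0.0127 F [ 1.8 -1.1 -5.7] M [-0.1  -0.3  -0.12]
toolx [-0.198 -0.98   0.003] z [ 0.004 -0.004 -1.   ] yaw -101.4 q [-0.71  0.09  1.94 -0.    1.11  1.06]
```

View pics/s17.png

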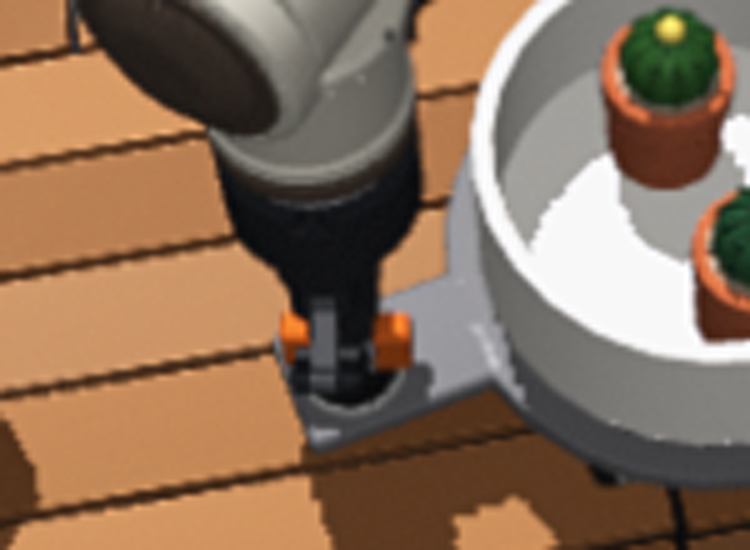

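Emit:
apply_moves(
  commands="0 0 0 0 0 -6;0 0 0 0 0 -12;0 0 0 0 0 -18;0 0 0 0 0 -24;0 0 0 0 0 -30;0 0 0 0 0 -36;0 0 0 0 0 -42;0 0 0 0 0 -48;0 0 0 0 0 -54;0 0 0 0 0 -60;0 0 0 0 0 -65;0 0 0 0 0 -65;0 0 0 0 0 -65",
)

```text
t: 34.1
ee_pos: [0.4425, -0.2216, 0.103]
eef_rot: [2.984, -0.981, 0.004]
wrist_force: [-2.2, 2.9, -1.9]
finger_gap: 0.0126
```

Emit:
apply_moves(
  commands="0 0 0 0 0 0;0 0 0 0 0 0;0 0 0 0 0 0;0 0 0 0 0 0;0 0 0 0 0 0",
  gripper=3.2,
)

```text
t: 34.52
ee_pos: [0.4429, -0.222, 0.1034]
eef_rot: [2.983, -0.981, 0.006]
wrist_force: [0.2, 0.2, -0.2]
finger_gap: 0.0319
```

Emit:
apply_moves(
  commands="0 0 -2 0 0 0;0 0 -5 0 0 0;0 0 -9 0 0 0;0 0 -12 0 0 0;0 0 -14 0 0 0;0 0 -14 0 0 0",
)

```text
t: 35.02
ee_pos: [0.4449, -0.2238, 0.2495]
eef_rot: [2.979, -0.981, 0.022]
wrist_force: [0.3, -0.5, 0.7]
finger_gap: 0.0324
```

Run:
```python
from planter import *
o=state()
fs=grab("side","s18",(210,260,410,410),4); ft=grab("top")
x=go("planter",fs,ft,[.603,-.19,.2])
knob(fs,ft,x)
w=x[:2]-.096*np.array([np.cos(x[2]),np.sin(x[2])])
plan([w[0],w[1],.21],np.degrees(x[2]))
```

```text
t 35.02 pos [ 0.4449 -0.2238  0.2495] gap 0.0324 F [ 0.3 -0.5  0.7] M [-0.03  0.01  0.03]
toolx [ 0.804 -0.594  0.015] z [ 0.012 -0.009 -1.   ] yaw -36.4 q [-0.71 -0.07  1.8   0.    1.4  -0.07]
planter s [ 0.604  -0.1899] 11.1 0.819
planter t [ 0.6026 -0.1906] 11.7 0.808
planter st [ 0.6037 -0.1899] 10.9 0.812
s knob at [ 0.4427 -0.2316] px 20 bar world deg 50.7
t knob at [ 0.4445 -0.2189] px 104 bar world deg 57.2
-> [ 0.509 -0.208  0.21 ] 10.858805412035103 shift [ 4.65 -5.08  3.19] turns [[0.0, -0.1, -47.3], [-0.1, -0.0, 132.7]]
```

View pics/s18.png

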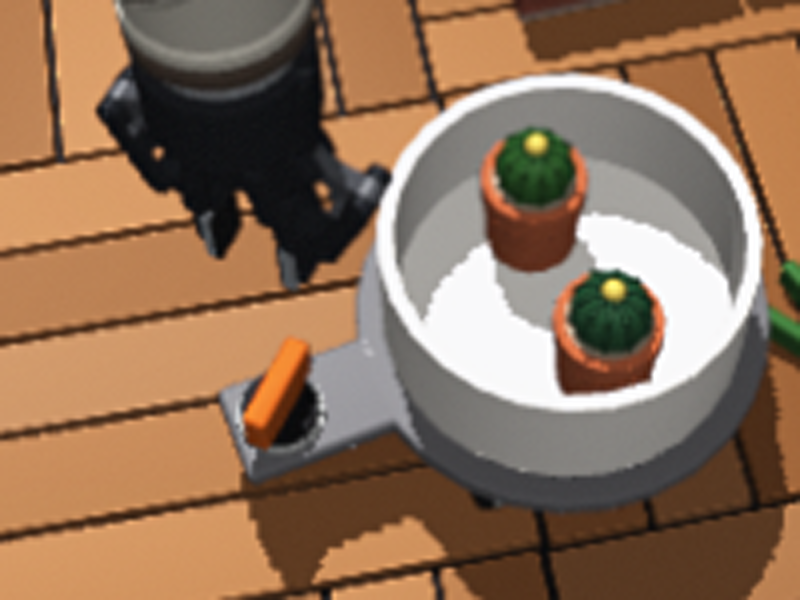

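Emit:
apply_moves(
  commands="4.6 -5.1 3 0 -0.1 -47;4.6 -5.1 3 0 -0.1 -47;4.6 -5.1 3 0 -0.1 -47;4.6 -5.1 3 0 -0.1 -47;4.6 -5.1 3 0 -0.1 -47;4.6 -5.1 3 0 -0.1 -47;4.6 -5.1 3 0 -0.1 -47;4.6 -5.1 3 0 -0.1 -47",
)

```text
t: 35.88
ee_pos: [0.5082, -0.2069, 0.2097]
eef_rot: [-3.126, -0.291, 0.005]
wrist_force: [1.1, 0.6, 0.4]
finger_gap: 0.0316
```

Run:
```python
from planter import *
o=state()
fs=grab("side","s19",(230,230,430,380),4)
plan([.5095,-.208,.135],11)
```

```text
t 35.88 pos [ 0.5082 -0.2069  0.2097] gap 0.0316 F [1.1 0.6 0.4] M [-0.01 -0.01 -0.  ]
toolx [ 0.983  0.185 -0.003] z [-0.004  0.002 -1.   ] yaw 10.7 q [-0.61  0.11  1.69 -0.    1.34 -0.79]
-> [ 0.509 -0.208  0.135] 11 shift [0.12 0.14 7.5 ] turns [[-0.1, 0.2, -0.5], [0.2, 0.2, 179.5]]
```

View pics/s19.png

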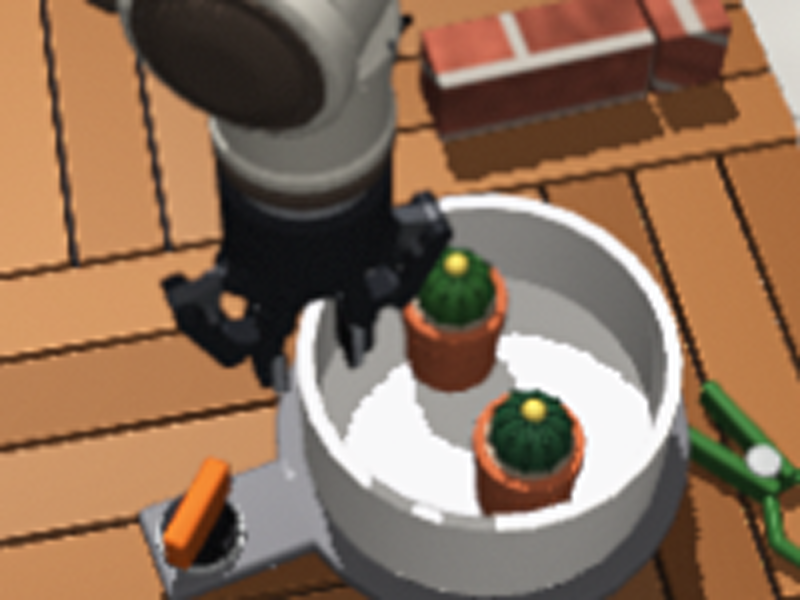

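Emit:
apply_moves(
  commands="0.1 0.1 3 0 0.2 0;0.1 0.1 5.5 0 0.2 0;0.1 0.1 7 0 0.2 0;0.1 0.1 7.5 0 0.2 0;0.1 0.1 7.6 0 0.2 0;0.1 0.1 7.6 0 0.2 0",
)

```text
t: 36.43
ee_pos: [0.5094, -0.2077, 0.1342]
eef_rot: [-3.126, -0.285, -0.001]
wrist_force: [0.3, 0.8, -0.2]
finger_gap: 0.0322
```

Emit:
apply_moves(
  commands="0 0 0 0 0 0;0 0 0 0 0 0;0 0 0 0 0 0;0 0 0 0 0 0;0 0 0 0 0 0",
  gripper=0.2,
  newtons=40,
)

```text
t: 36.85
ee_pos: [0.51, -0.2082, 0.1358]
eef_rot: [-3.128, -0.286, -0.003]
wrist_force: [-1.5, 0.9, 6.1]
finger_gap: 0.0076
```

Run:
```python
from planter import *
o=state()
fs=grab("side","s20",(230,230,430,380),4); ft=grab("top")
go("planter",fs,ft,[.603,-.19,.2])
```

```text
t 36.85 pos [ 0.51   -0.2082  0.1358] gap 0.0076 F [-1.5  0.9  6.1] M [0.18 0.36 0.4 ]
toolx [0.983 0.181 0.002] z [ 0.002  0.001 -1.   ] yaw 10.5 q [-0.61  0.19  1.76  0.    1.19 -0.79]
planter s [ 0.6032 -0.1895] 10.9 0.7
planter t [ 0.6002 -0.1894] 11.8 0.618
planter st [ 0.6019 -0.1893] 11.2 0.658
```

View pics/s20.png

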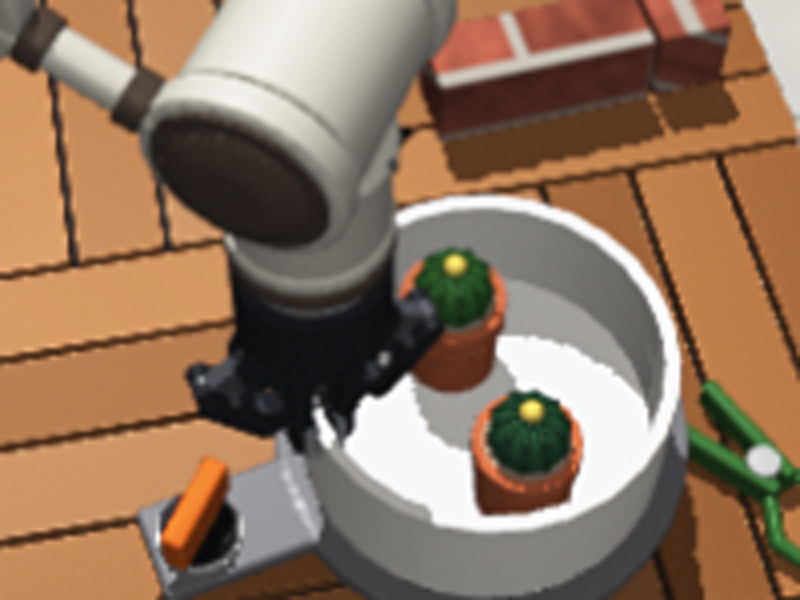

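Emit:
apply_moves(
  commands="-0.3 -0.7 0 0 0 0;-0.8 -2 0 0 0 0;-1.3 -3.4 0 0 0 0;-1.9 -4.8 0 0 0 0;-2.4 -6.2 0 0 0 0;-3 -7.6 0 0 0 0;-3.5 -9 0 0 0 0;-4 -10.3 0 0 0 0;-4.6 -11.7 0 0 0 0",
)

```text
t: 37.8
ee_pos: [0.4442, -0.1026, 0.1359]
eef_rot: [3.126, 0.281, 0.008]
wrist_force: [4.9, -7.4, -5.4]
finger_gap: 0.007
```

Run:
```python
from planter import *
o=state()
fs=grab("side","s21",(200,200,440,380),3); ft=grab("top","t21")
go("planter",fs,ft,[.55,-.09,.2])
```

```text
t 37.8 pos [ 0.4442 -0.1026  0.1359] gap 0.007 F [ 4.9 -7.4 -5.4] M [-1.06 -0.5  -0.76]
toolx [0.984 0.178 0.005] z [ 0.005 -0.002 -1.   ] yaw 10.3 q [-0.49 -0.06  2.02  0.    1.17 -0.67]
planter s [ 0.5366 -0.089 ] 8.7 0.749
planter t [ 0.5364 -0.084 ] 9.4 0.671
planter st [ 0.5362 -0.0856] 9.7 0.703
```

View pics/s21.png

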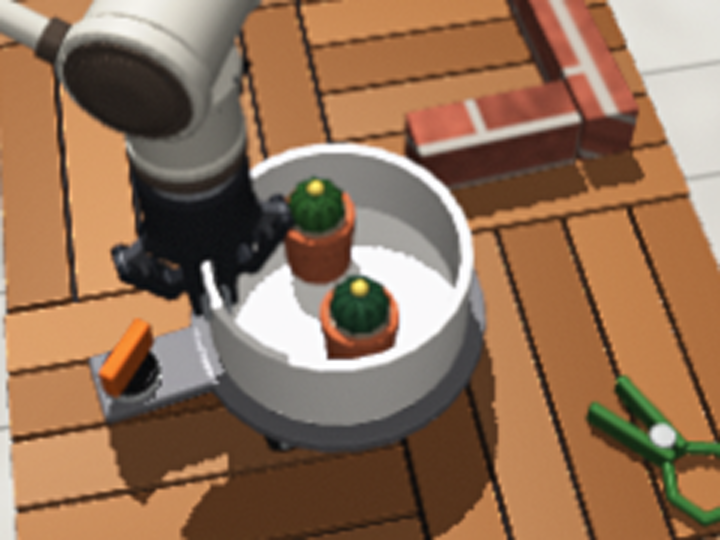

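Emit:
apply_moves(
  commands="-0.4 -1 0 0 0 0;-0.9 -2.4 0 0 0 0;-1.4 -3.8 0 0 0 0;-1.9 -5.2 0 0 0 0;-2.4 -6.6 0 0 0 0;-3 -8.1 0 0 0 0;-3.4 -9.5 0 0 0 0.3;-3.3 -11 0 0 0 0.7;-3.1 -12.5 0 0 0 1.1;-2.8 -14 0 0 0 1.5;-2.6 -15.5 0 0 0 1.9;-2.4 -17 0 0 0 2.3;-2.2 -18.4 0 0 0 2.7;-1.9 -19.6 0 0 0 3;-1.9 -19.8 0 0 0 3",
)

```text
t: 39.25
ee_pos: [0.3869, 0.0919, 0.1359]
eef_rot: [-3.131, -0.206, 0.003]
wrist_force: [1.2, -2.4, -5.4]
finger_gap: 0.0073
```

Run:
```python
from planter import *
o=state()
fs=grab("side","s22",(190,130,430,310),3); ft=grab("top","t22")
go("planter",fs,ft,[.485,.1,.13])
```

```text
t 39.25 pos [0.3869 0.0919 0.1359] gap 0.0073 F [ 1.2 -2.4 -5.4] M [-0.74 -0.27  0.  ]
toolx [ 0.991  0.131 -0.002] z [-0.002  0.003 -1.   ] yaw 7.5 q [-0.08 -0.23  2.17  0.    1.2  -0.21]
planter s [0.4813 0.1035] 6.3 0.749
planter t [0.4817 0.1038] 3.2 0.623
planter st [0.4826 0.1035] 6.2 0.686
```

View pics/s22.png

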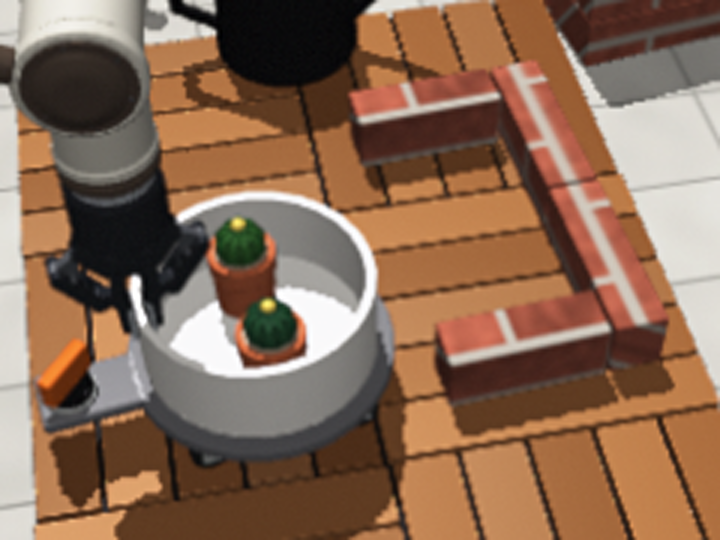

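Run:
```python
from planter import *
fs=grab("side"); ft=grab("top")
x=go("bay",fs,ft,[.652,.226,.06])
for n,f in(("s",fs),("t",ft)):
    im=f["img"][:,:,::-1].copy(); m=render(f,M["bay"],[.652,.2265,np.radians(3.5)],Z)
    u=w2px(f,[[.7,.23,.03]])[0].astype(int); a,b=max(u[0]-90,0),max(u[1]-70,0)
    e=cv2.resize(im[b:b+150,a:a+200],None,fx=4,fy=4,interpolation=2); mm=cv2.resize(m[b:b+150,a:a+200],None,fx=4,fy=4)
    c,_=cv2.findContours((mm>.5).astype(np.uint8),cv2.RETR_LIST,1); cv2.drawContours(e,c,-1,(255,255,0),1); cv2.imwrite(f"pics/bay{n}.png",e)
```

```text
bay s [0.6505 0.2286] 3.6 0.906
bay t [0.6526 0.2261] 4.1 0.91
bay st [0.6504 0.2268] 2.7 0.905
```

View pics/bays.png

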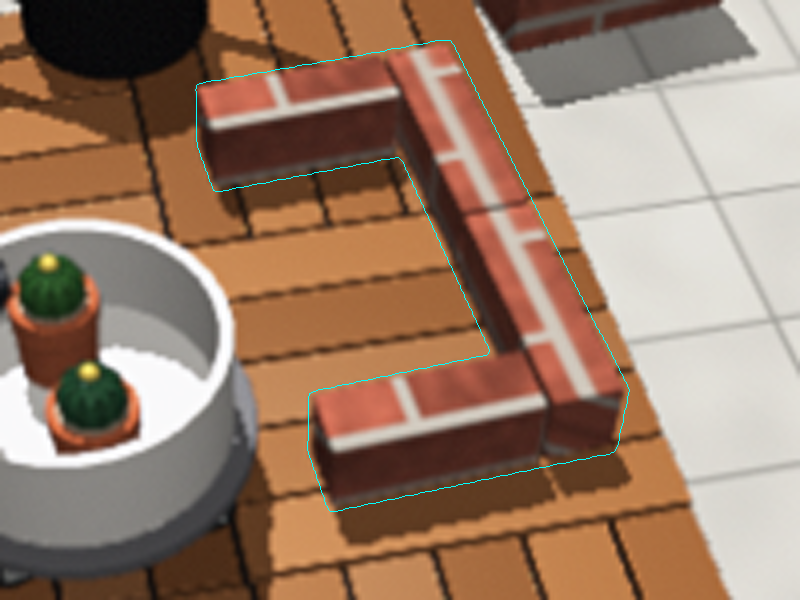

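View pics/bayt.png

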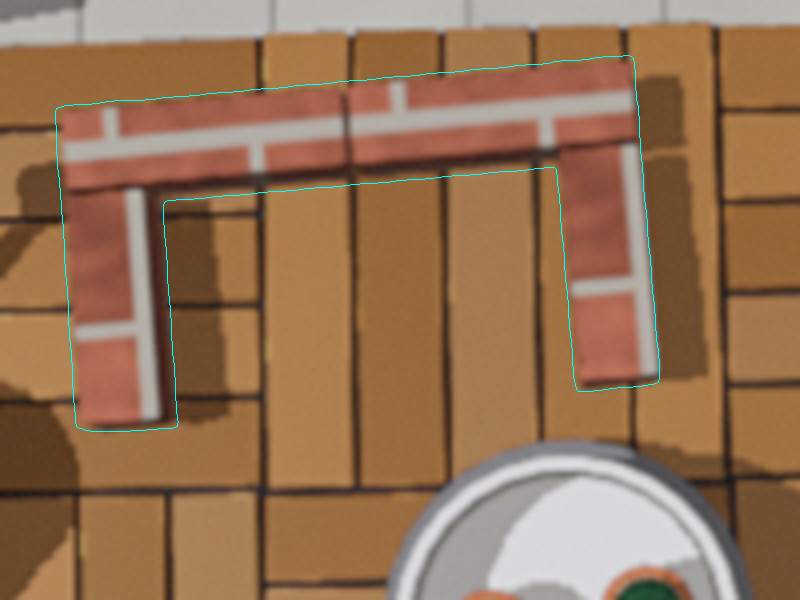

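Emit:
apply_moves(
  commands="0.1 -0.8 0 0 0 0.2;0.2 -2 0 0 0 0.5;0.4 -3.3 0 0 0 0.9;0.6 -4.7 0 0 0 1.3;0.7 -6.1 0 0 0 1.7;0.9 -7.5 0 0 0 2.1;1.1 -8.9 0 0 0 2.5;1.3 -10.2 0 0 0 2.9;1.4 -11.2 0 0 0 3.3;1.4 -11.8 0 0 0 3.3;1.4 -11.8 0 0 0 3.3",
)

```text
t: 40.57
ee_pos: [0.3848, 0.2104, 0.136]
eef_rot: [-3.135, -0.115, 0.006]
wrist_force: [0.7, 0.6, -8.3]
finger_gap: 0.0073
```

Run:
```python
from planter import *
o=state()
fs=grab("side","s23",(190,130,430,310),3); ft=grab("top","t23",(150,130,400,330),3)
x=go("planter",fs,ft,[.483,.215,.07])
b=np.array([.652,.227]); y=np.radians(3.6)
d=R.from_euler("z",-y).apply([x[0]-b[0],x[1]-b[1],0]); print("in bay frame",d.round(4),np.degrees(x[2]-y))
```

```text
t 40.57 pos [0.3848 0.2104 0.136 ] gap 0.0073 F [ 0.7  0.6 -8.3] M [-0.16 -0.06 -0.34]
toolx [ 0.997  0.073 -0.004] z [-0.004  0.004 -1.   ] yaw 4.2 q [ 0.22 -0.1   2.06  0.01  1.19  0.14]
planter s [0.4795 0.2134] 2.0 0.759
planter t [0.4792 0.2143] 3.2 0.643
planter st [0.4795 0.2132] 1.0 0.7
in bay frame [-0.173  -0.0029  0.    ] -2.584081881556964
```

View pics/t23.png

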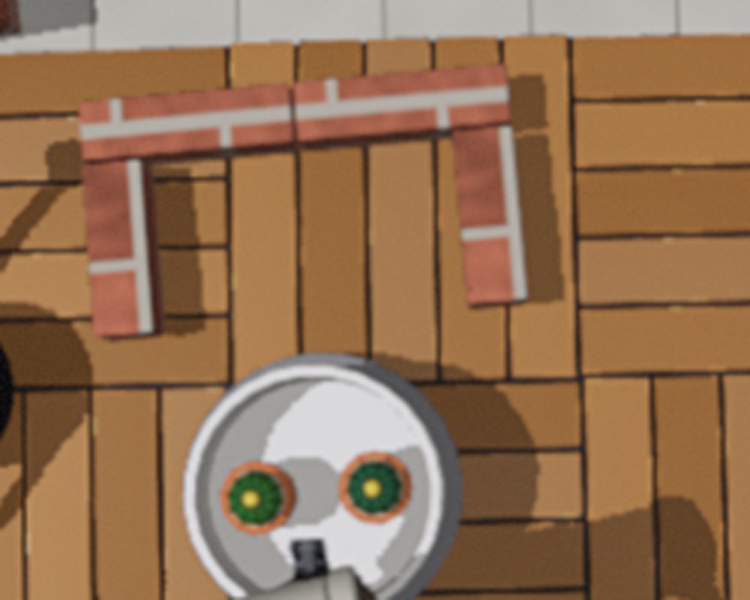

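Emit:
apply_moves(
  commands="0.8 0 0 0 0 0;2.1 0 0 0 0 -0.2;3.5 0 0 0 0 -0.4;4.9 0 0 0 0 -0.6;6.3 0.1 0 0 0 -0.8;7.7 0.1 0 0 0 -1;9.1 0.1 0 0 0 -1.2;10.5 0.1 0 0 0 -1.4;11.9 0.1 0 0 0 -1.5;13.3 0.1 0 0 0 -1.5;14.5 0.2 0 0 0 -1.5;15.5 0.2 0 0 0 -1.5;16 0.2 0 0 0 -1.5;16 0.2 0 0 0 -1.5",
)

```text
t: 41.93
ee_pos: [0.546, 0.2192, 0.136]
eef_rot: [-3.133, -0.155, 0.002]
wrist_force: [3.0, 0.2, -6.4]
finger_gap: 0.0075
```

```bash
cat > bayrel.py <<'E'
from planter import *
def rel(tag,p0=[.64,.226,.06]):
    state()
    fs=grab("side",tag+"s",(200,90,440,270),3); ft=grab("top",tag+"t",(150,130,400,330),3)
    x=go("planter",fs,ft,p0)
    b=np.array([.652,.227]); y=np.radians(3.6)
    d=R.from_euler("z",-y).apply([x[0]-b[0],x[1]-b[1],0]); print("in bay frame",d.round(4),np.degrees(x[2]-y))
    knob(fs,ft,x)
    return x
E
python3 -c "
from bayrel import *
rel('24')"
```

```text
t 41.93 pos [0.546  0.2192 0.136 ] gap 0.0075 F [ 3.   0.2 -6.4] M [-0.16 -0.44  0.  ]
toolx [ 0.995  0.099 -0.001] z [-0.002  0.005 -1.   ] yaw 5.7 q [0.17 0.28 1.65 0.01 1.21 0.07]
planter s [0.6405 0.2266] 3.4 0.717
planter t [0.6404 0.2254] 3.7 0.521
planter st [0.6403 0.2266] 3.6 0.618
in bay frame [-0.0117  0.0004  0.    ] -0.04983804966849568
s knob unseen 10
t knob at [0.4729 0.2069] px 41 bar world deg 44.900000000000006
```

View pics/24t.png

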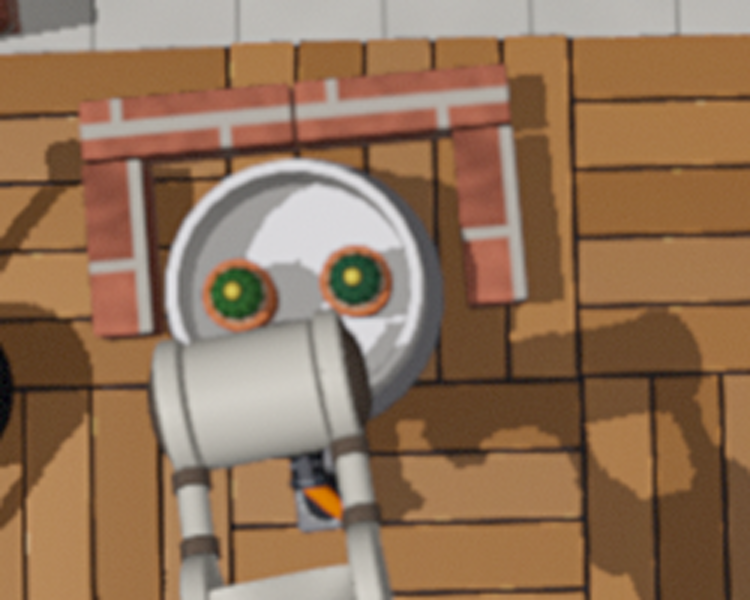

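View pics/24s.png

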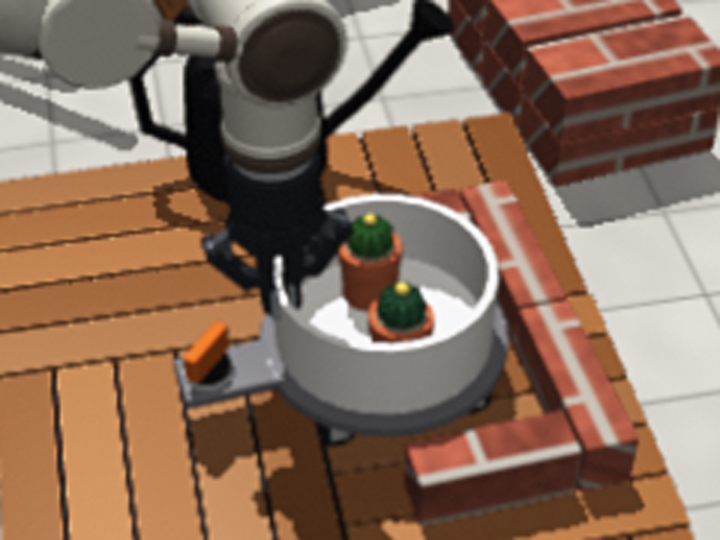

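Emit:
apply_moves(
  commands="0.3 0 0 0 0 0;0.6 0 0 0 0 0;0.9 0 0 0 0 0;1.1 0 0 0 0 0;1.3 0 0 0 0 0;1.3 0 0 0 0 0;1.3 0 0 0 0 0",
)

```text
t: 42.72
ee_pos: [0.5576, 0.2205, 0.136]
eef_rot: [-3.133, -0.156, 0.004]
wrist_force: [-4.6, -0.2, -1.1]
finger_gap: 0.0074
```

```bash
python3 -c "
from bayrel import *
rel('25')"
```

```text
t 42.72 pos [0.5576 0.2205 0.136 ] gap 0.0074 F [-4.6 -0.2 -1.1] M [-0.26  0.91 -0.05]
toolx [ 0.995  0.099 -0.002] z [-0.003  0.004 -1.   ] yaw 5.7 q [0.17 0.31 1.61 0.01 1.22 0.07]
planter s [0.6515 0.2278] 3.3 0.716
planter t [0.6523 0.2268] 2.7 0.527
planter st [0.6522 0.227 ] 2.7 0.621
in bay frame [ 0.0002 -0.      0.    ] -0.8566426134027828
s knob unseen 12
t knob at [0.4856 0.2099] px 44 bar world deg 46.0
```

View pics/25t.png

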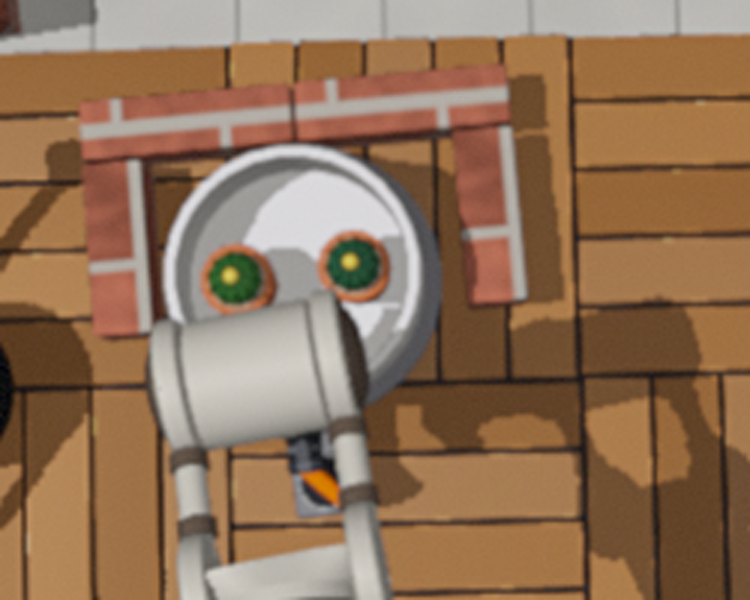

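Emit:
apply_moves(
  commands="0 0 0 0 0 0;0 0 0 0 0 0;0 0 0 0 0 0;0 0 0 0 0 0;0 0 0 0 0 0",
  gripper=3.2,
)

```text
t: 43.33
ee_pos: [0.5583, 0.2206, 0.1366]
eef_rot: [-3.133, -0.156, 0.001]
wrist_force: [0.4, 0.4, 0.0]
finger_gap: 0.032
```

Emit:
apply_moves(
  commands="0 0 -1 0 0 0;0 0 -3 0 0 0;0 0 -6 0 0 0;0 0 -9 0 0 0;0 0 -9 0 0 0",
)

```text
t: 43.75
ee_pos: [0.5622, 0.2209, 0.2353]
eef_rot: [-3.131, -0.156, -0.02]
wrist_force: [0.2, -0.5, 1.6]
finger_gap: 0.0319
```

```bash
python3 -c "
from bayrel import *
x=rel('26')
k=x[:2]-.165*np.array([np.cos(x[2]),np.sin(x[2])]); print(k)
plan([k[0],k[1],.21],np.degrees(x[2])+43-90)"
```

```text
t 43.75 pos [0.5622 0.2209 0.2353] gap 0.0319 F [ 0.2 -0.5  1.6] M [-0.04 -0.03  0.01]
toolx [0.995 0.099 0.013] z [ 0.012  0.007 -1.   ] yaw 5.7 q [0.17 0.22 1.52 0.   1.39 0.07]
planter s [0.6513 0.2271] 4.1 0.797
planter t [0.6507 0.2286] -0.9 0.486
planter st [0.6524 0.2275] 3.8 0.642
in bay frame [0.0004 0.0005 0.    ] 0.1714916605556117
s knob unseen 12
t knob at [0.4907 0.2163] px 30 bar world deg 24.19999999999999
[0.48772764 0.21669303]
-> [0.488 0.217 0.21 ] -43.22850833944439 shift [-7.02 -0.35  1.62] turns [[-0.2, 0.2, 48.9], [-0.3, -0.3, -131.1]]
```

View pics/26s.png

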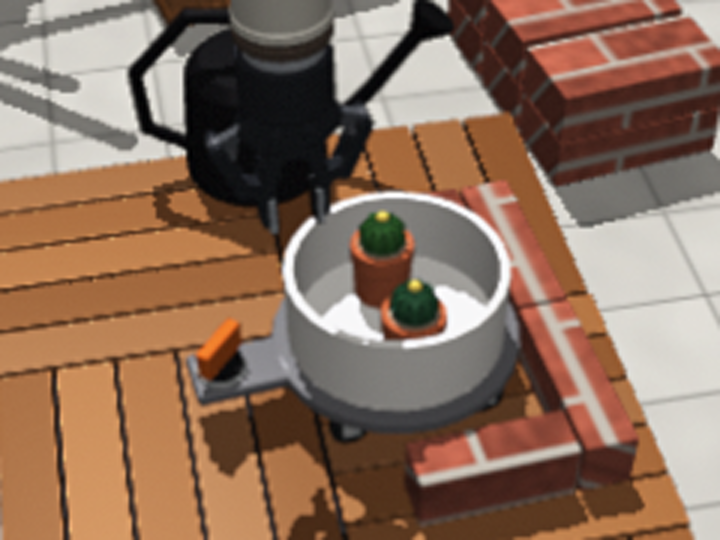

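Emit:
apply_moves(
  commands="-7 -0.3 0 0 0.2 48.9;-7 -0.3 0 0 0.2 48.9;-7 -0.3 1.6 0 0.2 48.9;-7 -0.3 1.6 0 0.2 48.9;-7 -0.3 1.6 0 0.2 48.9;-7 -0.3 1.6 0 0.2 48.9;-7 -0.3 1.6 0 0.2 48.9;-7 -0.3 1.6 0 0.2 48.9;-7 -0.3 1.6 0 0.2 48.9",
)

```text
t: 44.7
ee_pos: [0.4873, 0.2161, 0.209]
eef_rot: [-2.92, 1.152, 0.004]
wrist_force: [-0.9, -0.2, 0.1]
finger_gap: 0.0321
```

```bash
python3 -c "
from bayrel import *
x=rel('27',[.652,.227,.06])
k=x[:2]-.165*np.array([np.cos(x[2]),np.sin(x[2])]); print(k)
plan([k[0],k[1],.10],np.degrees(x[2])+43-90)
f=grab('side')
im=f['img'][:,:,::-1].copy()
u=w2px(f,[[k[0],k[1],.1]])[0].astype(int);a,b=u[0]-60,u[1]-45
m=render(f,[box(-.027,.027,-.007,.007,.096,.126)],[k[0],k[1],x[2]+.75])
e=cv2.resize(im[b:b+90,a:a+120],None,fx=6,fy=6,interpolation=2);mm=cv2.resize(m[b:b+90,a:a+120],None,fx=6,fy=6)
c,_=cv2.findContours((mm>.5).astype(np.uint8),0,1);cv2.drawContours(e,c,-1,(255,255,0),1);cv2.imwrite('pics/k2.png',e)
"
```

```text
t 44.7 pos [0.4873 0.2161 0.209 ] gap 0.0321 F [-0.9 -0.2  0.1] M [-0.05 -0.02 -0.01]
toolx [ 0.731 -0.683 -0.003] z [-0.001  0.003 -1.   ] yaw -43.0 q [0.19 0.07 1.74 0.   1.33 0.94]
planter s [0.6505 0.2289] 4.3 0.809
planter t [0.6517 0.2282] 14.0 0.702
planter st [0.6515 0.2294] 5.3 0.755
in bay frame [-0.0003  0.0024  0.    ] 1.6727448991616631
s knob unseen 12
t knob unseen 0
[0.48721015 0.21422199]
-> [0.487 0.214 0.1  ] -41.727255100838335 shift [ 0.11  0.21 10.99] turns [[-0.2, 0.1, -1.4], [0.2, 0.2, 178.6]]
```

View pics/k2.png

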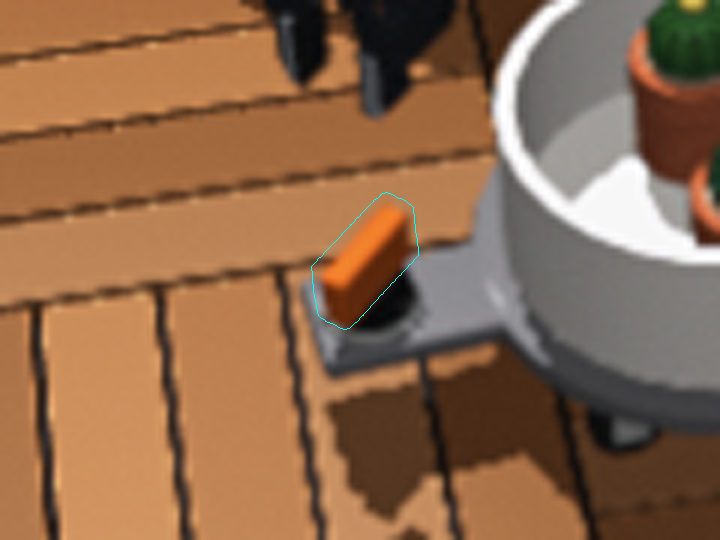

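Emit:
apply_moves(
  commands="0.1 0.1 3 0 0 0;0.1 0.1 6 0 0 0;0.1 0.1 8.5 0 0 0;0.1 0.1 10 0 0 0;0.1 0.1 10.6 0 0 0;0.1 0.1 10.8 0 0 0;0.1 0.1 10.8 0 0 0",
)

```text
t: 45.53
ee_pos: [0.4883, 0.2152, 0.1023]
eef_rot: [-2.918, 1.153, 0.001]
wrist_force: [1.4, 0.2, 0.8]
finger_gap: 0.0317
```

Run:
```python
from planter import *
o=state()
fs=grab("side","s28",(230,150,380,260),5)
```

```text
t 45.53 pos [0.4883 0.2152 0.1023] gap 0.0317 F [1.4 0.2 0.8] M [ 0.   -0.01 -0.03]
toolx [ 0.73  -0.684 -0.002] z [ 0.001  0.004 -1.   ] yaw -43.1 q [0.19 0.19 1.83 0.   1.12 0.94]
```

View pics/s28.png

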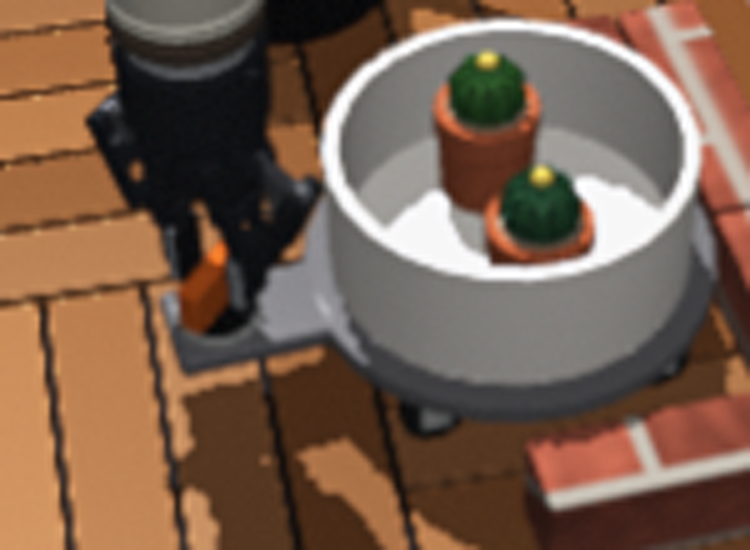

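Bar sits between the fingers. Close and turn clockwise.

Emit:
apply_moves(
  commands="0 0 0 0 0 0;0 0 0 0 0 0;0 0 0 0 0 0;0 0 0 0 0 0;0 0 0 0 0 0",
  gripper=0.4,
  newtons=50,
)

```text
t: 46.0
ee_pos: [0.4901, 0.2154, 0.1049]
eef_rot: [-2.917, 1.152, -0.006]
wrist_force: [-1.1, -0.7, 7.2]
finger_gap: 0.0127
```

Emit:
apply_moves(
  commands="0 0 0 0 0 5;0 0 0 0 0 10;0 0 0 0 0 15;0 0 0 0 0 20;0 0 0 0 0 26;0 0 0 0 0 32;0 0 0 0 0 38;0 0 0 0 0 44;0 0 0 0 0 50;0 0 0 0 0 56;0 0 0 0 0 62;0 0 0 0 0 68;0 0 0 0 0 74;0 0 0 0 0 80;0 0 0 0 0 85;0 0 0 0 0 85;0 0 0 0 0 85",
)

```text
t: 47.42
ee_pos: [0.4895, 0.2146, 0.1056]
eef_rot: [-1.373, 2.821, 0.0]
wrist_force: [-5.2, -3.7, 7.0]
finger_gap: 0.0127
```

```bash
python3 -c "
from bayrel import *
x=rel('29',[.652,.227,.06])"
```

```text
t 47.42 pos [0.4895 0.2146 0.1056] gap 0.0127 F [-5.2 -3.7  7. ] M [-0.96  0.92 -0.13]
toolx [-0.617 -0.787 -0.004] z [ 0.004  0.002 -1.   ] yaw -128.1 q [0.19 0.19 1.83 0.   1.12 2.42]
planter s [0.651  0.2286] 3.4 0.8
planter t [0.6504 0.2282] 9.1 0.729
planter st [0.6509 0.2284] 3.5 0.764
in bay frame [-0.001   0.0014  0.    ] -0.09598651914445767
s knob unseen 0
t knob unseen 0
```

View pics/29s.png

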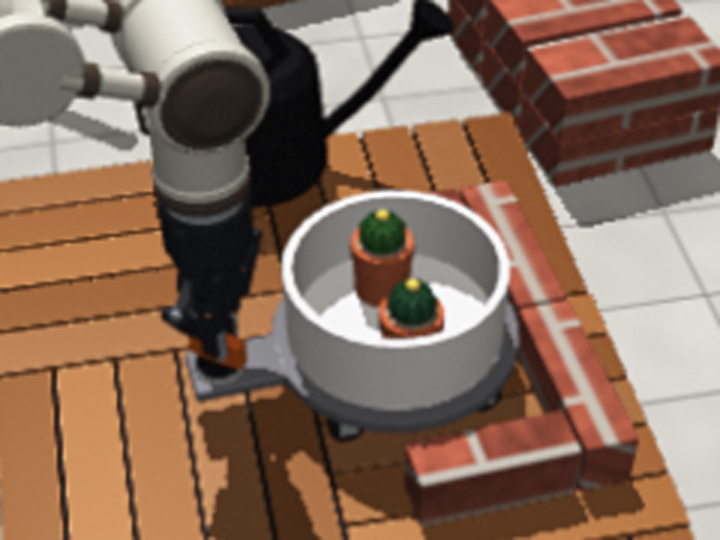

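Emit:
apply_moves(
  commands="0 0 0 0 0 1;0 0 0 0 0 1",
)

```text
t: 47.78
ee_pos: [0.4895, 0.2143, 0.106]
eef_rot: [-1.347, 2.834, -0.001]
wrist_force: [-1.3, -1.5, 1.6]
finger_gap: 0.0128
```

Emit:
apply_moves(
  commands="0 0 0 0 0 0;0 0 0 0 0 0;0 0 0 0 0 0;0 0 0 0 0 0;0 0 0 0 0 0",
  gripper=3.2,
)

```text
t: 48.2
ee_pos: [0.4895, 0.2144, 0.106]
eef_rot: [-1.347, 2.833, -0.0]
wrist_force: [0.5, 0.3, -0.4]
finger_gap: 0.0319
```

Emit:
apply_moves(
  commands="0 0 -2 0 0 0;0 0 -5 0 0 0;0 0 -9 0 0 0;0 0 -13 0 0 0;0 0 -16 0 0 0;0 0 -16 0 0 0",
)

```text
t: 48.7
ee_pos: [0.4926, 0.215, 0.2743]
eef_rot: [-1.342, 2.821, -0.006]
wrist_force: [0.7, 0.6, -0.5]
finger_gap: 0.0319
```

```bash
python3 -c "
from bayrel import *
x=rel('30',[.652,.227,.06])
print(R.from_rotvec(robot.get_obs()['eef_rot']).inv().apply(np.array([.40,-.05,.27])-robot.get_obs()['ee_pos'])*100)"
```

```text
t 48.7 pos [0.4926 0.215  0.2743] gap 0.0319 F [ 0.7  0.6 -0.5] M [ 0.03 -0.04  0.06]
toolx [-0.631 -0.776 -0.014] z [ 0.018  0.004 -1.   ] yaw -129.1 q [0.19 0.02 1.66 0.   1.44 2.44]
planter s [0.6496 0.2281] 2.4 0.78
planter t [0.6517 0.2299] 17.9 0.722
planter st [0.6498 0.2286] 2.9 0.75
in bay frame [-0.002   0.0017  0.    ] -0.7493989918261714
s knob unseen 9
t knob unseen 0
[26.03801854 -9.82975816 -0.61017556]
```

View pics/30s.png

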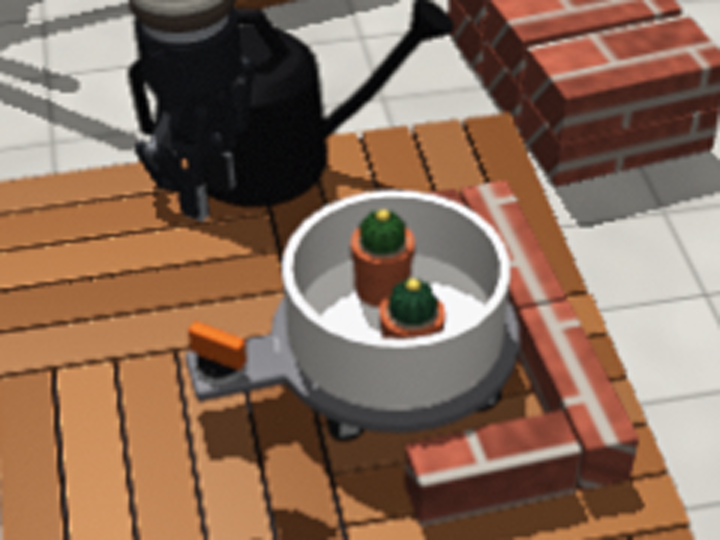

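Emit:
apply_moves(
  commands="26 -9.8 -1 0 0 0;26 -9.8 -1 0 0 0;26 -9.8 -1 0 0 0;26 -9.8 -1 0 0 0;26 -9.8 -1 0 0 0;26 -9.8 -1 0 0 0;26 -9.8 -1 0 0 0;26 -9.8 -1 0 0 0;26 -9.8 -1 0 0 0",
)

```text
t: 49.65
ee_pos: [0.399, -0.0502, 0.2721]
eef_rot: [1.344, -2.839, -0.005]
wrist_force: [-0.8, 0.7, 0.3]
finger_gap: 0.0318
```

```bash
python3 -c "
from bayrel import *
x=rel('31',[.652,.227,.06])
fs=grab('side','31full');ft=grab('top','31tf')
go('scoop',fs,ft,[.51,-.445,-.05])
go('plant_clip',fs,ft,[0,0,0]) if 0 else None
for n,f in(('s',fs),('t',ft)):
  for q in('plant_clip','watering_can'):
    for d in det(f,q,1): print(q,n,d[:3],px2w(f,[d[1]],.04)[0].round(3))
  h=cv2.cvtColor(f['img'],cv2.COLOR_RGB2HSV);k=x[:2]-.165*np.array([np.cos(x[2]),np.sin(x[2])])
  c=w2px(f,[[k[0],k[1],.111]])[0]
  m=(h[...,0]>5)&(h[...,0]<16)&(h[...,1]>225);yy,xx=np.nonzero(m);s=np.hypot(xx-c[0],yy-c[1])<18
  W=px2w(f,np.c_[xx[s],yy[s]],.12)[:,:2];ev,V=np.linalg.eigh(np.cov((W-W.mean(0)).T));print(n,s.sum(),'bar-planter deg',np.degrees(np.arctan2(V[1,1],V[0,1])-x[2])%180-180)
"
```

```text
t 49.65 pos [ 0.399  -0.0502  0.2721] gap 0.0318 F [-0.8  0.7  0.3] M [ 0.   -0.01 -0.01]
toolx [-0.634 -0.773 -0.001] z [-0.002  0.003 -1.   ] yaw -129.3 q [-0.43 -0.34  1.98  0.    1.5   1.83]
planter s [0.6513 0.2287] 2.3 0.811
planter t [0.6499 0.2269] 3.9 0.817
planter st [0.6518 0.23  ] 5.0 0.812
in bay frame [-0.     0.003  0.   ] 1.38985687662127
s knob unseen 11
t knob at [0.4876 0.2137] px 78 bar world deg 141.2
scoop s [ 0.5086 -0.4445] -0.5 0.939
scoop t [ 0.5103 -0.4493] -1.9 0.855
scoop st [ 0.5083 -0.4472] -2.5 0.878
watering_can s (0.78, [283.5, 124.4], 3311) [0.577 0.653 0.04 ]
s 11 bar-planter deg -41.53229017304497
plant_clip t (0.64, [428.8, 178.4], 514) [ 0.762 -0.226  0.04 ]
watering_can t (0.73, [116.7, 258.3], 4437) [0.575 0.58  0.04 ]
t 15 bar-planter deg -46.18299969482939
```

View pics/31tf.png

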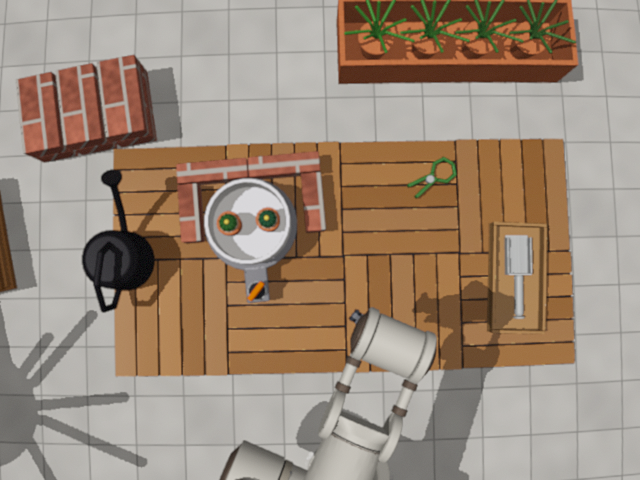

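View pics/31full.png

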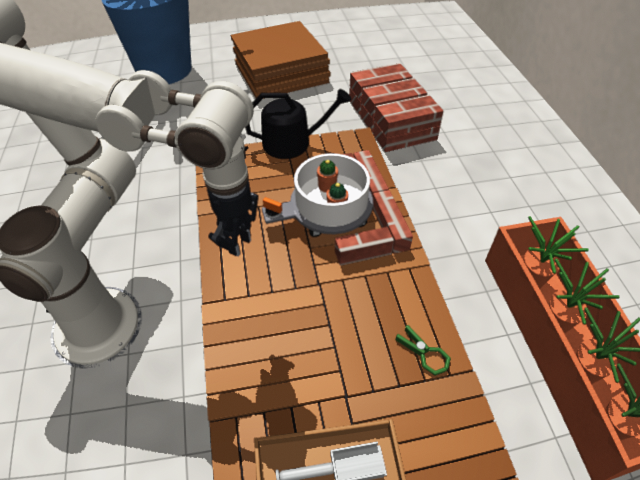

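```bash
python3 -c "
from workcell import robot
print(robot.sign_off())"
```

```text
the job is handed in; nothing more can be done
None
```

I finished every step of the task and handed the job in at about 50 s; the hand-in reports no verdict.

**What I did**
- **Scoop:** it lies in the tool tray, open side up.
- **Cacti:** only two were present in this start, and both stand upright in the planter. The second was knocked about 5 cm aside during the run, so I found it again before picking it up.
- **Planter:** I turned the brake off, rolled the planter into the bay by its wall and turned the brake back on.

**Last checks**
- **Planter position:** it is within about 3 mm and 2° of its place in the bay.
- **Brake knob:** the bar reads 42° clockwise of the planter's axis in the side view and 46° in the top view, against 43° for "on".
- **Scoop position:** it is about 7 mm from the tray's centre.
- **Left alone:** the watering can and plant clip have not visibly moved. In the top view the can's centre reads a few mm from its first reading, and the clip's about 2 mm.

**Disagreements**
- **Deck height:** at first the two cameras disagreed by about 18 mm. The deck is actually at z = 24 mm, not 0; I confirmed this by touching it, and after correcting for it they agree to within about 5 mm.
- **Weak readings:** single-view planter angles were unreliable whenever the arm covered part of the planter. In the last check, the side view showed too few knob pixels for a firm angle, and the plant clip was not detected there.

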